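# Empty the display beaker and hold it over the scanner

### The job

A customer is buying the white beaker: tip its three chestnuts out into the wooden crate, stand the beaker upright again and carry it over the rack of honey jars without disturbing them. Finish while still holding the beaker upright and still over the middle of the scanner's red crosshair, its foot about 1 cm above the glass and never touching the scanner: do not put it down or let go.

Things in the scene. Friction and masses are not known exactly. Their poses are not given: they have to be found in the camera images.
- cup_center (a point): White ceramic beaker without a handle, nearly straight sided: 80 mm tall, 62 mm across at the foot and 66 mm at the rim, wall 4 mm, inner floor 6 mm above the underside, 0.15 to 0.31 kg, open at the top, standing upright on the counter. This point is on its axis, half-way up (40 mm above the underside and 40 mm below the rim); its z axis points out of the mouth.
- nut0: A chestnut, dark brown with a pale patch, about 24 x 21 x 21 mm, 12 g, loose inside the beaker at the start. Origin at its centre.
- nut1: A second chestnut like nut0, also in the beaker.
- nut2: A third chestnut like nut0, also in the beaker.
- crate_floor (a point): Open light-wood crate fixed to the counter, 160 x 160 mm outside, 50 mm tall, walls and floor 7 mm thick. This point is the centre of its inner floor, 7 mm above the counter; x and y axes along its sides, z up.
- rack: Low dark-wood rack fixed to the counter, between the beaker and crate on one side and the scanner on the other: 340 mm long along its x axis, 85 mm wide along y, deck 20 mm above the counter, 30 mm tall at its two side lips. Origin at the centre of its underside. The three honey jars stand on it, their lids 105 mm above the counter.
- jar0: Amber honey jar with a brass lid, 58 mm across, 85 mm tall, 0.3 kg, loose, standing on the rack. Origin at the centre of its underside.
- jar1: A second honey jar like jar0.
- jar2: A third honey jar like jar0.
- scanner: Flat black counter scanner fixed to the counter, 170 mm (its x) x 140 mm (its y) x 30 mm tall, with a square 100 mm glass window in its top, marked by a thin red crosshair. Origin at the centre of its underside.
- window (a point): The centre of the scanner's glass window (the middle of the red crosshair), on the glass, 30 mm above the counter; z up.

How it is judged:
On the way, in this order (a step that is already met when the one before it is completed fails the run):
1. the beaker is tipped (more than 60 degrees) and all three chestnuts lie in the crate (angle between cup_center's own z axis and vertical above 1.05 rad and x of nut0 in the frame of crate_floor between -0.075 and 0.075 m and y of nut0 in the frame of crate_floor between -0.075 and 0.075 m and z of each of nut0, nut1, nut2 in the frame of crate_floor below 0.045 m and x of nut1 in the frame of crate_floor between -0.075 and 0.075 m and y of nut1 in the frame of crate_floor between -0.075 and 0.075 m and x of nut2 in the frame of crate_floor between -0.075 and 0.075 m and y of nut2 in the frame of crate_floor between -0.075 and 0.075 m), for 0.1 s.
2. the beaker, upright again, passes over the rack of jars (angle between cup_center's own z axis and vertical below 0.35 rad and x of cup_center in the frame of rack between -0.17 and 0.17 m and y of cup_center in the frame of rack between -0.04 and 0.04 m and height (world z) of cup_center above 0.14 m), for 0.02 s.
At the end, for the whole second after the job is handed in: All three chestnuts lie in the crate; the beaker is held still in the gripper, upright within 7 degrees, its axis within 12 mm of the middle of the scanner's window, its foot 3 to 22 mm above the glass and not touching the scanner; the jars stand where they stood (x of nut0 in the frame of crate_floor between -0.075 and 0.075 m and y of nut0 in the frame of crate_floor between -0.075 and 0.075 m and z of each of nut0, nut1, nut2 in the frame of crate_floor below 0.045 m and x of nut1 in the frame of crate_floor between -0.075 and 0.075 m and y of nut1 in the frame of crate_floor between -0.075 and 0.075 m and x of nut2 in the frame of crate_floor between -0.075 and 0.075 m and y of nut2 in the frame of crate_floor between -0.075 and 0.075 m and distance of each of jar0, jar1, jar2 from where it was at the start of the episode below 0.015 m and angle between cup_center's own z axis and vertical below 0.12 rad and horizontal distance between cup_center and window below 0.012 m and z of cup_center in the frame of window between 0.043 and 0.062 m and linear speed of cup below 0.02 m/s and contact force between the fingers and cup above 1 N and contact force between cup and scanner below 0.1 N); the arm keeps its last pose, push and grip.
It fails at once if the cup touches the scanner (contact force between cup and scanner above 0.3 N).
It fails at once if a honey jar is knocked, shifted more than 15 mm or tipped (distance of jar0 from where it was at the start of the episode above 0.015 m or angle between jar0's own z axis and vertical above 0.25 rad).
It fails at once if a honey jar is knocked, shifted more than 15 mm or tipped (distance of jar1 from where it was at the start of the episode above 0.015 m or angle between jar1's own z axis and vertical above 0.25 rad).
It fails at once if a honey jar is knocked, shifted more than 15 mm or tipped (distance of jar2 from where it was at the start of the episode above 0.015 m or angle between jar2's own z axis and vertical above 0.25 rad).
It also fails if it takes over 61 s, if anything falls off the work surface, if the arm or the gripper's body presses on something with over 40 N, if the wrist force passes 120 N, or if a joint passes its speed limit or range.

### The arm

A 6-joint arm with a two-finger parallel gripper is mounted at the origin on the work surface. World frame = base frame: x ahead of the robot, y to its left, z up, the work surface at z = 0. Lengths are in m, angles in rad, forces in N, time in s.
With the tool pointing down it reaches from about 0.375 to 0.975 m from the base axis. Payload 3.8 kg.
Tool frame: the origin (TCP) lies on the centre line of the jaws, within the pads' length; the fingertips stand 14 mm ahead of it and the grasp point (between the pads) lies 5 mm behind it; z points along the fingers, x is the direction in which the jaws open and shut, and the axes are right-handed (so a half turn about z gives the same grasp; the last joint's range is limited). The gripper opens to 85 mm and grips with 20 to 120 N. Pads are 22 mm wide; open, the fingers measure 114 mm over their backs; the gripper's body (76 mm by 85 mm) begins 54 mm behind the grasp point. The pads swing forward as they close: fully open they stand 13 mm farther back than shut.
Start: joints at [-1.156, 0.264, 1.604, -0, 1.274, -0.037], TCP at [0.295, -0.607, 0.245] pointing down, gripper open.
Joint ranges: [-2.63, 2.63], [-0.94, 2.18], [0.31, 2.57], [-1.31, 4.45], [0, 2.66], [-2.55, 2.55]. Speed limits (rad/s): [2.57, 2.57, 3.14, 3.14, 3.14, 3.14].

### API

Orientations are given as a rotation vector (axis times angle).
In Python, from workcell import bot gives the robot as it stands. The module is installed in compiled form; this text tells all that it offers.
- The arm moves only by the tool arm_command, never from a script. Its argument "steps" is one flat list of numbers, 7 for each row, row after row: the shift along the tool's x, y, z in units of 30 mm (1.0 is 30 mm), then the turn, a rotation vector about the tool's x, y, z in units of 6 degrees (1.0 is 6 degrees), then the opening, from 0 (shut) to 1 (fully open). In form: [tx, ty, tz, ax, ay, az, fingers, tx, ty, tz, ax, ay, az, fingers, ...]. A call has 1 to 10 rows; each row shifts and turns the commanded pose from where the row before left it, along the tool's axes as they then stand; what a row does not reach is not made up. A row lasts 1/8 s, in which the tool goes at most 62.5 mm and 10.7 degrees, less where a joint would pass 70% of its speed; a pose out of reach is approached as far as the arm can. A call is refused whole if a number of a shift passes 1 or a number of a turn 1, either way. A call with a gripper value outside its range is refused whole. The fingers move at their own pace and stop on an object; "squeeze" is the grip in N (left out, the last holds). Time passes only in rows, so rows that do not move let the fingers close. It gives the time, the measured TCP pose, the force and the opening at its end, in the units of the state.
- bot.read_state(): the state, without advancing time (a new reading comes with each control period).
- bot.read_camera(name): name is "side" or "top"; returns a dict with "img" (384x512x3 uint8, red, green, blue), "camera_matrix" (3x3 intrinsics, pixels), "pose" (4x4, takes a point from camera to world coordinates). Camera axes: x right, y down, z forward; pixel columns grow to the right and rows downward; lengths in m; the calibration is good to about 2 mm. A picture is of the moment at which its call begins. There is no depth.
- bot.finish_job(): hands the job in, once; it reports no verdict.
The state is a dict: "time": time; "q": joint angles; "joint_vel": joint speeds; "joint_torque": joint torques, N m; "tool_pos": TCP position; "tcp_rot": TCP orientation; "wrist_force": force on the tool from outside, world axes, zero at the start; "torque": the same for the moment, N m; "width": opening from 0.0 (shut) to 1.0 (fully open).
Only numpy, scipy, OpenCV 4.12 (cv2) and the standard library are available. Lean on these libraries where they do the work, as an engineer would, in place of code of your own. Each camera call takes 0.05 s, during which the arm holds its last target.

## Working session

There is one attempt and no reset: what is moved stays moved. The work goes in short steps, Python scripts to look and compute and a tool call to move; the robot and the scene stay as the last step left them, time stands still between calls to the robot, and variables do not carry over. Pictures are saved under pics/ and viewed, and the job is handed in when it is done.

Besides the shell and the picture viewer there is one more tool, called after "Emit:" as name(argument=value, ...), one argument or row to a line, values as JSON. arm_command: Moves the arm, as the interface text tells. Its arguments: {"type":"object","properties":{"steps":{"type":"array","items":{"type":"number"}},"squeeze":{"type":"number"}},"required":["steps"]}

```bash
mkdir -p pics; python3 - <<'E'
from workcell import bot
import cv2,numpy as np
s=bot.read_state();print(s)
for n in ("side","top"):
    c=bot.read_camera(n);cv2.imwrite(f"pics/{n}0.png",c["img"][:,:,::-1]);print(n,c["camera_matrix"].tolist(),np.round(c["pose"],4).tolist())
E
```

```text
{'time': 0.0, 'q': array([-1.15592094e+00,  2.64734215e-01,  1.60541182e+00, -4.64236231e-05,
        1.27366599e+00, -3.69003646e-02]), 'joint_vel': array([ 0.00169433, -0.00036768,  0.00070644,  0.00066852,  0.00070274,
        0.00137248]), 'joint_torque': array([ 6.28828875e-04, -5.15115309e+01, -3.67315328e+01, -2.40911896e-05,
        1.29407897e-02,  2.52310872e-05]), 'tool_pos': array([ 0.29437992, -0.60663877,  0.24395431]), 'tcp_rot': array([-2.66153218,  1.66680594,  0.00292234]), 'wrist_force': array([ 0.6206216 ,  0.63640577, -0.16363758]), 'torque': array([-0.01662336, -0.00625756, -0.01375844]), 'width': 0.9997560030259293}
side [[357.2197654655418, 0.0, 252.7518694570048], [0.0, 357.2197654655418, 190.31951593802415], [0.0, 0.0, 1.0]] [[-0.9408, -0.1732, 0.2913, 0.2804], [-0.3386, 0.521, -0.7835, 0.6872], [-0.0161, -0.8358, -0.5488, 0.5352], [0.0, 0.0, 0.0, 1.0]]
top [[451.35650838572263, 0.0, 253.58698752294333], [0.0, 451.35650838572263, 197.615344905467], [0.0, 0.0, 1.0]] [[-0.0131, -0.9821, 0.1878, 0.3595], [-0.9999, 0.0137, 0.0018, 0.0197], [-0.0043, -0.1878, -0.9822, 1.0251], [0.0, 0.0, 0.0, 1.0]]
```

View pics/side0.png

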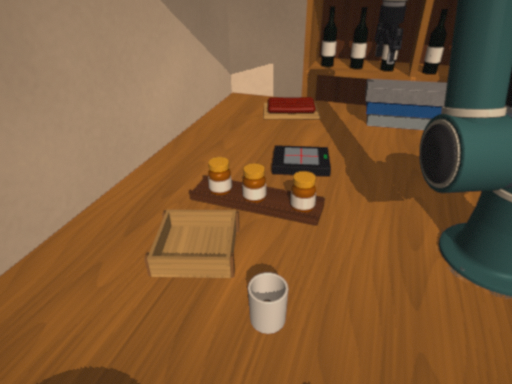

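View pics/top0.png

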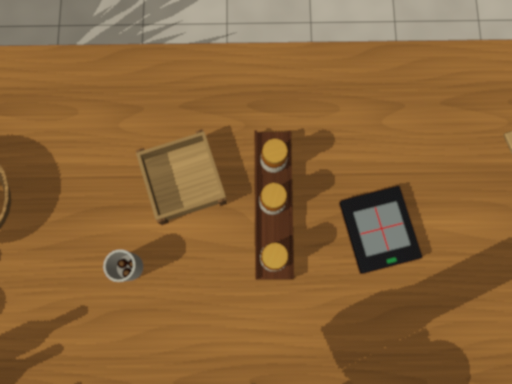

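The top view has +x up and +y left. It shows the beaker at about (123,265), the crate at (182,178), the jars at (275,152), (273,196) and (274,257), and the crosshair at (382,228). Next I'll measure these properly with masks and rays.

```bash
cat > h.py <<'E'
import cv2,numpy as np
from workcell import bot
def ray(c,u,v):
    K=c["camera_matrix"];P=c["pose"];d=P[:3,:3]@np.linalg.inv(K)@np.array([u,v,1.]);return P[:3,3],d
def pl(c,u,v,z):
    o,d=ray(c,u,v);return o+d*(z-o[2])/d[2]
def proj(c,X):
    P=c["pose"];p=P[:3,:3].T@(np.asarray(X)-P[:3,3]);q=c["camera_matrix"]@p;return q[:2]/q[2]
def blobs(m,amin=30):
    n,l,s,ce=cv2.connectedComponentsWithStats(m.astype(np.uint8));return [(s[i],ce[i],l==i) for i in range(1,n) if s[i][4]>amin]
E
python3 - <<'E'
from h import *
c=bot.read_camera("top");s=bot.read_camera("side")
np.savez("cams.npz",tK=c["camera_matrix"],tP=c["pose"],sK=s["camera_matrix"],sP=s["pose"])
for nm,k in(("top",c),("side",s)):
    im=k["img"];hsv=cv2.cvtColor(im,cv2.COLOR_RGB2HSV);H,S,V=[hsv[...,i].astype(int) for i in range(3)]
    R,G,B=[im[...,i].astype(int) for i in range(3)]
    print(nm)
    for lab,m in (("red",(R>150)&(R-G>60)&(abs(G-B)<60)&((H<6)|(H>172))),("lid",(H>14)&(H<26)&(S>170)&(V>150)),("white",(S<45)&(V>110)),("black",(V<45))):
        for st,ce,mm in blobs(m):
            if lab=="white" and nm=="top" and st[1]<50: continue
            rr=cv2.minAreaRect(np.argwhere(mm)[:,::-1].astype(np.float32))
            print(lab,st.tolist(),np.round(ce,1),np.round(rr[0],1),np.round(rr[1],1),round(rr[2],1))
    b=cv2.resize(im[:,:,::-1],None,fx=1,fy=1)
t=c["img"][:,:,::-1]
cv2.imwrite("pics/topz.png",cv2.resize(t[120:290,90:290],None,fx=4,fy=4,interpolation=cv2.INTER_CUBIC)[:600])
cv2.imwrite("pics/sidez.png",cv2.resize(s["img"][140:340,140:340,::-1],None,fx=3,fy=3,interpolation=cv2.INTER_CUBIC))
E
```

```text
top
red [362, 208, 40, 41, 118] [381.1 228.1] [381.4 228.2] [31.2 28.7] 30.0
lid [263, 139, 24, 24, 438] [274.2 150.5] [274.3 150.7] [22.6 23.3] 45.0
lid [262, 183, 24, 25, 383] [273.7 194.6] [273.5 195. ] [24. 23.] 90.0
lid [262, 243, 25, 26, 222] [274.6 253.1] [274.3 255.8] [24.  24.7] 45.0
white [377, 203, 25, 23, 403] [389.  213.9] [389.1 213.8] [20.6 20.1] 74.1
white [355, 208, 24, 25, 413] [366.4 219.7] [366.4 219.6] [20.5 20.2] 75.1
white [384, 225, 25, 24, 417] [396.2 236.8] [396.2 236.7] [21.2 20.1] 73.3
white [361, 231, 26, 24, 424] [373.4 242.7] [373.5 242.5] [21.  20.8] 74.7
white [105, 251, 31, 30, 303] [122. 265.] [120.  265.5] [29. 30.] 90.0
black [341, 187, 80, 86, 2267] [378.2 228.9] [380.2 228.9] [76.1 62.6] 73.5
side
lid [301, 128, 23, 17, 148] [311.6 136.4] [311.7 135.8] [10.8 24.7] 38.7
lid [226, 139, 11, 10, 34] [230.7 143.6] [231.1 143.6] [ 4.6 13.4] 53.1
lid [205, 155, 24, 23, 324] [218.  163.8] [218.9 163.1] [23.4 20.3] 52.4
lid [232, 158, 15, 19, 47] [239.  165.7] [238.2 166.7] [ 3.8 22.1] 41.6
lid [243, 163, 22, 22, 312] [254.  171.4] [255.  171.3] [21.9 19
[... 1542 characters left out ...]
] [356.  63.] [356.  63.] [10. 12.] 90.0
black [381, 60, 13, 11, 93] [386.1  66. ] [386.5  66. ] [12.3  9.2] 18.4
black [423, 62, 16, 12, 140] [429.7  68. ] [430.1  68.2] [14.4 10.7] 8.7
black [506, 72, 6, 35, 130] [509.3  93.1] [508.5  89. ] [34.  5.] 90.0
black [336, 78, 4, 16, 34] [337.2  84.9] [337.5  85.5] [15.  3.] 90.0
black [429, 115, 29, 17, 80] [442.7 119.1] [444.6 121.3] [29.1 11.8] 15.9
black [421, 124, 32, 59, 1542] [436.9 153.5] [436.5 153. ] [58. 31.] 90.0
black [272, 147, 58, 28, 755] [299.4 163.6] [300.7 160.5] [57.1 26.2] 1.4
black [428, 171, 31, 22, 115] [444.3 186.3] [445.8 184.1] [15.2 32.3] 68.2
black [454, 189, 47, 64, 1221] [476.8 220.8] [477.1 219.4] [24.1 67.5] 31.5
```

View pics/topz.png

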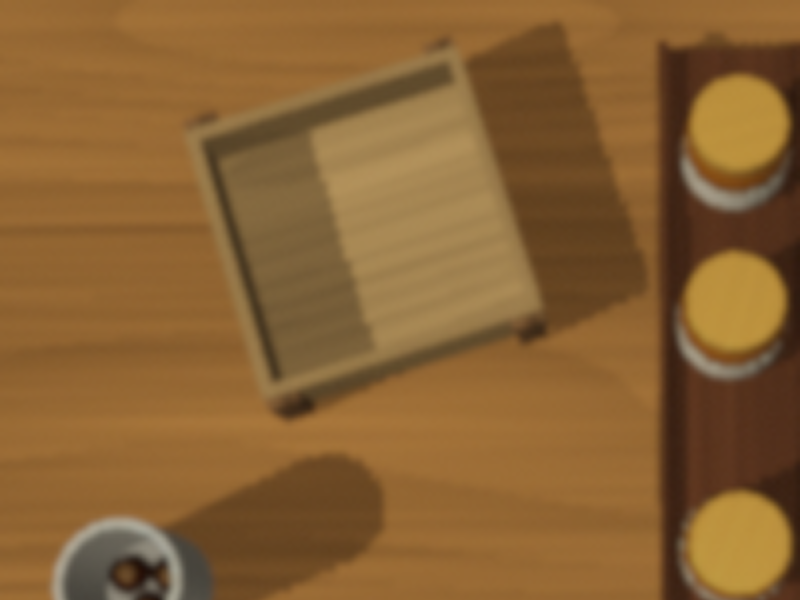

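View pics/sidez.png

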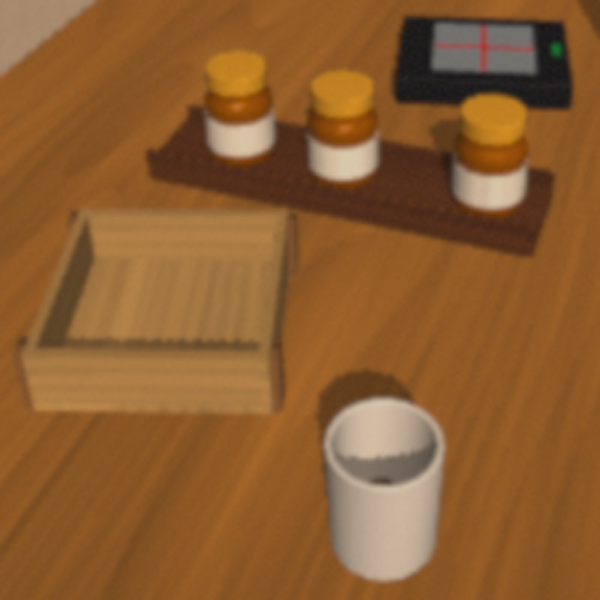

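```bash
cat > m.py <<'E'
from h import *
z=np.load("cams.npz");T=dict(camera_matrix=z["tK"],pose=z["tP"]);S=dict(camera_matrix=z["sK"],pose=z["sP"])
E
python3 - <<'E'
from m import *
f=lambda x:np.round(x,4)
print("rim top",f(pl(T,120,265.5,.08)),"side",f(pl(S,268,287.3,.08)))
print("rim diam", f(pl(T,103.5,265.5,.08)-pl(T,136.3,265.5,.08)), f(pl(T,120,249.5,.08)-pl(T,120,281.5,.08)))
C=[pl(T,*p,.05) for p in [(136.75,152),(203.75,130.5),(225,198),(157.5,217.5)]]
print("crate",f(np.mean(C,0)),[round(np.linalg.norm(C[i]-C[i-1]),3) for i in range(4)],[f(p) for p in C])
Cs=[(x/3+140,y/3+140) for x,y in[(25,345),(277,345),(293,212),(78,212)]]
Cs=[pl(S,*p,.05) for p in Cs];print("crate side",f(np.mean(Cs,0)),[f(p) for p in Cs])
for a in[(274.5,151),(273.5,195.2),(274.5,255.8)]:print("lid",f(pl(T,*a,.105)))
for a in[(219,162),(254,169),(304.5,178)]:print("lidS",f(pl(S,*a,.105)))
for a in[(255,131),(291,131),(293,278),(257,278)]:print("rack",f(pl(T,*a,.03)))
print("win",f(pl(T,381.4,228.2,.03)),f(pl(S,485/3+140,47/3+140,.03)))
E
```

```text
rim top [0.4007 0.3005 0.08  ] side [0.4001 0.3023 0.08  ]
rim diam [0.0009 0.0681 0.    ] [0.0658 0.0028 0.    ]
crate [0.6018 0.1827 0.05  ] [np.float64(0.158), np.float64(0.158), np.float64(0.164), np.float64(0.153)] [array([0.6539, 0.2825, 0.05  ]), array([0.7023, 0.1323, 0.05  ]), array([0.546 , 0.0844, 0.05  ]), array([0.5047, 0.2318, 0.05  ])]
crate side [0.5979 0.18   0.05  ] [array([0.6536, 0.2754, 0.05  ]), array([0.4981, 0.2224, 0.05  ]), array([0.542 , 0.0849, 0.05  ]), array([0.698 , 0.1372, 0.05  ])]
lid [ 0.6353 -0.0242  0.105 ]
lid [ 0.54  -0.02   0.105]
lid [ 0.4149 -0.0194  0.105 ]
lidS [ 0.6327 -0.0219  0.105 ]
lidS [ 0.5377 -0.0162  0.105 ]
lidS [ 0.413  -0.0134  0.105 ]
rack [0.7064 0.0162 0.03  ]
rack [ 0.7052 -0.0669  0.03  ]
rack [ 0.3711 -0.0617  0.03  ]
rack [0.3721 0.0164 0.03  ]
win [ 0.477  -0.2604  0.03  ] [ 0.4732 -0.2593  0.03  ]
```

```bash
cat >> h.py <<'E'
from scipy.spatial.transform import Rotation as Ro
def tool(az,al):
    """tool pitched al below horizontal toward azimuth az, tool x horizontal (left of az => cup upright side grasp, roll q6=+pi/2 or -pi/2)"""
    a,l=np.radians([az,al]);z=np.array([np.cos(a)*np.cos(l),np.sin(a)*np.cos(l),-np.sin(l)])
    x=np.array([-np.sin(a),np.cos(a),0]);return x,np.cross(z,x),z
def rot(az,al,roll=0,flip=1):
    x,y,z=tool(az,al);R=np.c_[flip*x,flip*y,z];return Ro.from_matrix(R)*Ro.from_rotvec([0,0,np.radians(roll)])
def plan(p0,R0,p1,R1,f,n=None,dec=2):
    p0=np.array(p0,float);p1=np.array(p1,float)
    rv=(R0.inv()*R1).as_rotvec(degrees=True)
    if n is None:
        n=int(np.ceil(max(np.linalg.norm(p1-p0)/.03,np.abs(rv).max()/6,1)))
    p,R=p0.copy(),R0
    out=[]
    for i in range(n):
        tp=p0+(p1-p0)*(i+1)/n;tR=R0*Ro.from_rotvec(rv*(i+1)/n,degrees=True)
        s=np.round(R.inv().apply(tp-p)/.03,dec);a=np.round((R.inv()*tR).as_rotvec(degrees=True)/6,dec)
        s=np.clip(s,-1,1)+0.;a=np.clip(a,-1,1)+0.
        out+=[*s,*a,f];p=p+R.apply(s*.03);R=R*Ro.from_rotvec(a*6,degrees=True)
        if i%10==9 or i==n-1:
            print("[%s]"%", ".join("%g"%round(v,3) for v in out));out=[]
    print(n,"rows; end",np.round(p,4),"err mm",np.round((p-p1)*1e3,1),"rot err deg",round(np.degrees((R.inv()*R1).magnitude()),2))
    return p,R
def now():
    s=bot.read_state();return s["tool_pos"],Ro.from_rotvec(s["tcp_rot"]),s
E
python3 - <<'E'
from h import *
p,R,s=now()
for fl in(1,-1): print(fl,np.degrees((R.inv()*rot(0,90,0,fl)).as_rotvec()).round(1))
print(R.as_matrix().round(3))
p,R=plan(p,R,[.58,-.2,.32],rot(0,70,0,-1),1)
p,R=plan(p,R,[.45,.22,.32],rot(30,50,0,-1),1)
E
```

```text
1 [-1.000e-01  0.000e+00 -1.541e+02]
-1 [ 0.   0.1 25.9]
[[ 0.437 -0.9   -0.001]
 [-0.9   -0.437  0.001]
 [-0.001 -0.    -1.   ]]
[-0.47, -0.85, -0.15, 0.19, 0.05, 0.25, 1, -0.5, -0.84, -0.13, 0.2, 0.04, 0.25, 1, -0.52, -0.84, -0.12, 0.19, 0.05, 0.25, 1, -0.53, -0.82, -0.1, 0.19, 0.04, 0.25, 1, -0.56, -0.8, -0.09, 0.19, 0.05, 0.26, 1, -0.58, -0.8, -0.08, 0.2, 0.04, 0.25, 1, -0.6, -0.78, -0.06, 0.19, 0.05, 0.25, 1, -0.62, -0.76, -0.05, 0.19, 0.04, 0.25, 1, -0.64, -0.75, -0.04, 0.2, 0.05, 0.25, 1, -0.66, -0.73, -0.03, 0.19, 0.04, 0.25, 1]
[-0.68, -0.72, -0.01, 0.19, 0.05, 0.25, 1, -0.69, -0.7, -0.01, 0.19, 0.04, 0.25, 1, -0.72, -0.68, 0.01, 0.2, 0.05, 0.25, 1, -0.73, -0.66, 0.01, 0.19, 0.04, 0.26, 1, -0.75, -0.64, 0.03, 0.19, 0.05, 0.25, 1, -0.76, -0.62, 0.04, 0.2, 0.04, 0.25, 1, -0.79, -0.59, 0.04, 0.19, 0.05, 0.25, 1]
17 rows; end [ 0.5799 -0.1999  0.32  ] err mm [-0.1  0.1 -0. ] rot err deg 0.03
[-0.93, 0.27, -0.1, 0.22, -0.17, -0.29, 1, -0.95, 0.24, -0.09, 0.21, -0.17, -0.29, 1, -0.95, 0.21, -0.07, 0.22, -0.16, -0.29, 1, -0.95, 0.18, -0.07, 0.22, -0.17, -0.29, 1, -0.97, 0.15, -0.05, 0.22, -0.17, -0.29, 1, -0.97, 0.12, -0.04, 0.21, -0.17, -0.29, 1, -0.97, 0.09, -0.02, 0.22, -0.16, -0.29, 1, -0.97, 0.06, -0.01, 0.22, -0.17, -0.29, 1, -0.98, 0.03, 0.01, 0.21, -0.17, -0.29, 1, -0.98, -0.01, 0.02, 0.22, -0.17, -0.29, 1]
[-0.97, -0.02, 0.05, 0.22, -0.17, -0.29, 1, -0.97, -0.06, 0.06, 0.21, -0.16, -0.29, 1, -0.97, -0.09, 0.08, 0.22, -0.17, -0.29, 1, -0.97, -0.11, 0.1, 0.22, -0.17, -0.29, 1, -0.96, -0.14, 0.12, 0.22, -0.17, -0.29, 1]
15 rows; end [0.45   0.2201 0.3199] err mm [ 0.   0.1 -0.1] rot err deg 0.04
```

Emit:
arm_command(
  steps=[-0.5,-0.85,-0.1,0.2,0.05,0.25,1,-0.5,-0.85,-0.1,0.2,0.05,0.25,1,-0.5,-0.85,-0.1,0.2,0.05,0.25,1,-0.55,-0.8,-0.1,0.2,0.05,0.25,1,-0.55,-0.8,-0.1,0.2,0.05,0.25,1,-0.6,-0.8,-0.05,0.2,0.05,0.25,1,-0.6,-0.8,-0.05,0.2,0.05,0.25,1,-0.6,-0.75,-0.05,0.2,0.05,0.25,1,-0.65,-0.75,-0.05,0.2,0.05,0.25,1,-0.65,-0.75,-0.05,0.2,0.05,0.25,1],
  squeeze=50,
)

```text
time: 1.45
tool_pos: [0.463, -0.366, 0.2869]
tcp_rot: [-2.298, 1.902, -0.232]
wrist_force: [-0.4, -0.0, 0.4]
width: 0.998
```

Emit:
arm_command(
  steps=[-0.7,-0.7,0,0.2,0.05,0.25,1,-0.7,-0.7,0,0.2,0.05,0.25,1,-0.7,-0.7,0,0.2,0.05,0.25,1,-0.75,-0.65,0,0.2,0.05,0.25,1,-0.75,-0.65,0.05,0.2,0.05,0.25,1,-0.75,-0.6,0.05,0.2,0.05,0.25,1,-0.8,-0.6,0.05,0.2,0.05,0.25,1],
)

```text
time: 2.33
tool_pos: [0.5799, -0.1974, 0.3173]
tcp_rot: [-2.026, 2.025, -0.38]
wrist_force: [-0.4, 0.5, 0.1]
width: 1.002
```

```bash
python3 - <<'E'
from h import *
p,R,s=now()
print(s["time"],p,s["q"],R.as_matrix().round(3))
E
```

```text
2.325 [ 0.57991414 -0.1974119   0.31732742] [-0.45029964 -0.0987198   1.9026347   0.17685684  1.01155298  1.0504764 ] [[-0.001 -0.934  0.356]
 [-1.    -0.002 -0.007]
 [ 0.007 -0.356 -0.934]]
```

```bash
python3 - <<'E'
from h import *
import json
d=[([-1.15592,.264734,1.605412,0,1.273666,-.0369],[.29438,-.60664,.24395],[-2.66153218,1.66680594,0.00292234])]
p,R,s=now();d.append((s["q"].tolist(),p.tolist(),s["tcp_rot"].tolist()));json.dump(d,open("kin.json","w"))
for q,p,r in d:
    M=Ro.from_euler("z",q[0])*Ro.from_euler("y",q[1]+q[2])*Ro.from_euler("z",q[3])*Ro.from_euler("y",q[4])*Ro.from_euler("z",q[5])
    print(np.degrees((M.inv()*Ro.from_rotvec(r)).as_rotvec()).round(2))
    # linear: p = h*z + L1*a1 + L2*a2 + L3*a3
A=[];b=[]
for q,p,r in d:
    z=np.array([0,0,1.]);a1=(Ro.from_euler("z",q[0])*Ro.from_euler("y",q[1])).apply(z);a2=(Ro.from_euler("z",q[0])*Ro.from_euler("y",q[1]+q[2])).apply(z);a3=Ro.from_rotvec(r).apply(z)
    A.append(np.c_[z,a1,a2,a3]);b+=p
x,res,_,sv=np.linalg.lstsq(np.vstack(A),np.array(b),rcond=None);print(x,res,sv)
E
```

```text
[  0.  -0. 180.]
[ -0.  -0. 180.]
[0.25695563 0.64120342 0.53013312 0.48116513] [0.00069247] [2.47361796 1.35054755 0.21203719 0.110796  ]
```

Emit:
arm_command(
  steps=[-0.95,0.25,-0.1,0.2,-0.15,-0.3,1,-0.95,0.25,-0.1,0.2,-0.15,-0.3,1,-0.95,0.2,-0.05,0.2,-0.15,-0.3,1,-0.95,0.2,-0.05,0.2,-0.15,-0.3,1,-0.95,0.15,-0.05,0.2,-0.15,-0.3,1,-0.95,0.1,-0.05,0.2,-0.15,-0.3,1,-0.95,0.1,0,0.2,-0.15,-0.3,1,-0.95,0.05,0,0.2,-0.15,-0.3,1,-0.95,0,0,0.2,-0.15,-0.3,1,-0.95,0,0,0.2,-0.15,-0.3,1],
)

```text
time: 3.58
tool_pos: [0.4943, 0.0791, 0.312]
tcp_rot: [-2.167, 1.508, -0.455]
wrist_force: [1.2, -0.0, 0.5]
width: 1.0
```

```bash
cat > kin.py <<'E'
from h import *
import json
d=json.load(open("kin.json"));p,R,s=now();d.append((s["q"].tolist(),p.tolist(),s["tcp_rot"].tolist()));json.dump(d,open("kin.json","w"))
print(s["time"],p.round(4),s["q"].round(3))
for off in (0,1):
    A=[];b=[]
    for q,p,r in d:
        z=np.array([0,0,1.]);X=np.array([1.,0,0]);R1=Ro.from_euler("z",q[0]);R2=R1*Ro.from_euler("y",q[1]);R3=R1*Ro.from_euler("y",q[1]+q[2])
        c=[z,R2.apply(z),R3.apply(z),Ro.from_rotvec(r).apply(z)]
        if off:c+=[R1.apply(X),R3.apply(X)]
        A.append(np.c_[tuple(c)]);b+=p
    A=np.vstack(A)
    x,res,_,sv=np.linalg.lstsq(A,np.array(b),rcond=None);print(x.round(4),np.abs(A@x-b).max(),sv.round(3))
E
python3 kin.py
```

```text
3.575 [0.4943 0.0791 0.312 ] [-0.018 -0.468  2.243  0.257  0.839  1.077]
[0.2752 0.6039 0.538  0.4623] 0.023899861309980674 [3.04  1.602 0.39  0.199]
[-0.1041  0.5562  0.2581  0.478   0.1696 -0.3829] 0.02289470116071901 [3.423 2.459 0.437 0.202 0.047 0.012]
```

```bash
python3 - <<'E'
from h import *
import json
d=json.load(open("kin.json"))
for q,p,r in d:
    R1=Ro.from_euler("z",q[0]);R3=R1*Ro.from_euler("y",q[1]+q[2]);R4=R3*Ro.from_euler("z",q[3]);R5=R4*Ro.from_euler("y",q[4])
    pp=R1.inv().apply(p);print(pp.round(4),R1.inv().apply(R5.apply([0,0,1])).round(3),R1.inv().apply(R4.apply([1,0,0])).round(3),R1.inv().apply(R5.apply([1,0,0])).round(3),np.round([q[1],q[1]+q[2]],3))
E
```

```text
[0.6738 0.0249 0.244 ] [-0.002 -0.    -1.   ] [-0.295 -0.    -0.956] [-1.    -0.     0.002] [0.265 1.87 ]
[0.608  0.0747 0.3173] [ 0.323  0.149 -0.934] [-0.227  0.176 -0.958] [-0.945  0.093 -0.312] [-0.099  1.804]
[0.4928 0.0881 0.312 ] [ 0.508  0.189 -0.84 ] [-0.196  0.255 -0.947] [-0.86   0.17  -0.482] [-0.468  1.775]
```

```bash
python3 - <<'E'
from h import *
import json
d=json.load(open("kin.json"));A=[];b=[]
for q,p,r in d:
    R1=Ro.from_euler("z",q[0]);w=R1.inv().apply(np.array(p)-.334*Ro.from_rotvec(r).apply([0,0,1.]));s=q[1]+q[2]
    A+=[[0,np.sin(q[1]),np.sin(s)],[1,np.cos(q[1]),np.cos(s)]];b+=[w[0],w[2]]
A=np.array(A);b=np.array(b)
x=np.linalg.lstsq(A,b,rcond=None);print(x[0],x[3],A@x[0]-b)
E
```

```text
[0.2505878  0.51202718 0.565766  ] [2.5095937  1.6022381  0.36711377] [ 3.32125044e-06 -1.58847933e-05 -4.49391961e-06 -3.09325578e-06
 -3.52146689e-07  1.89780491e-05]
```

```bash
cat > ik.py <<'E'
from h import *
from scipy.optimize import least_squares
lo=np.array([-2.63,-.94,.31,-1.31,0,-2.55]);hi=np.array([2.63,2.18,2.57,4.45,2.66,2.55])
def fk(q):
    R1=Ro.from_euler("z",q[0]);R2=R1*Ro.from_euler("y",q[1]);R3=R1*Ro.from_euler("y",q[1]+q[2]);R=R3*Ro.from_euler("z",q[3])*Ro.from_euler("y",q[4])*Ro.from_euler("z",q[5]+np.pi)
    z=[0,0,1.]
    return R1.apply([0,.025,.2506])+.5120*R2.apply(z)+.5658*R3.apply(z)+.334*R.apply(z),R
def ik(p,R,q0):
    f=lambda q:np.r_[(fk(q)[0]-p)*5,(fk(q)[1].inv()*R).as_rotvec()]
    s=least_squares(f,np.clip(q0,lo+1e-3,hi-1e-3),bounds=(lo,hi));return s.x,np.abs(s.fun).max()
G=lambda g,R:np.array(g)+.005*R.apply([0,0,1.])
E
python3 - <<'E'
from ik import *
p,R,s=now();q0=s["q"]
print(np.abs(fk(q0)[0]-p).max(),(fk(q0)[1].inv()*R).magnitude())
cup=[.4005,.301,.047]
for al in(15,20,25,30,35,40,50):
  for daz in(-60,-40,-20,0,20,40):
    R=rot(36.9+daz,al,0,-1);q,e=ik(G(cup,R),R,q0);
    if e<1e-3:print(al,daz,q.round(2),np.minimum(q-lo,hi-q).min().round(2))
E
```

```text
0.00015597988413150465 2.9634845277824204e-16
15 40 [-0.1   0.53  2.49  1.66  1.3  -1.44] 0.08
20 40 [-0.08  0.44  2.5   1.65  1.2  -1.36] 0.07
25 40 [-0.04  0.36  2.51  1.62  1.1  -1.27] 0.06
30 40 [-0.    0.28  2.51  1.58  1.01 -1.16] 0.06
35 40 [ 0.04  0.21  2.51  1.52  0.91 -1.04] 0.06
40 40 [ 0.09  0.15  2.49  1.44  0.82 -0.91] 0.08
50 20 [ 0.33 -0.03  2.56  1.51  0.41 -0.47] 0.01
50 40 [ 0.19  0.07  2.45  1.2   0.68 -0.58] 0.12
```

```bash
python3 - <<'E'
from ik import *
p,R,s=now();q00=s["q"]
cup=[.4005,.301,.047]
rng=np.random.default_rng(0)
for al in(15,25,35):
 for fl in(1,-1):
  for az in range(-90,151,20):
    R=rot(az,al,0,fl);sols=[]
    for k in range(12):
        q0=q00+rng.normal(0,.3,6) if k<3 else rng.uniform(lo,hi)
        q,e=ik(G(cup,R),R,q0);m=np.minimum(q-lo,hi-q).min()
        if e<1e-3 and m>.1 and not any(np.abs(q-t).max()<.02 for t in sols):sols.append(q);print(al,fl,az,q.round(2),m.round(2))
E
```

```text
15 1 -90 [ 0.96  0.87  1.61 -0.61  1.85  1.2 ] 0.7
15 1 -70 [ 1.08  0.79  1.79 -0.81  1.7   1.16] 0.5
15 1 -50 [ 1.18  0.7   1.99 -1.03  1.53  1.17] 0.28
15 1 90 [-0.1   0.56  2.35  1.41  1.34  1.8 ] 0.22
15 1 110 [-0.04  0.64  2.13  1.11  1.46  1.91] 0.44
15 1 130 [0.05 0.73 1.92 0.88 1.61 1.96] 0.59
15 1 150 [0.17 0.82 1.73 0.68 1.77 1.95] 0.6
15 -1 -90 [ 0.96  0.87  1.61 -0.61  1.85 -1.94] 0.61
15 -1 -70 [ 1.08  0.79  1.79 -0.81  1.7  -1.98] 0.5
15 -1 -50 [ 1.18  0.7   1.99 -1.03  1.53 -1.97] 0.28
15 -1 90 [-0.1   0.56  2.35  1.41  1.34 -1.34] 0.22
15 -1 110 [-0.04  0.64  2.13  1.11  1.46 -1.23] 0.44
15 -1 130 [ 0.05  0.73  1.92  0.88  1.61 -1.19] 0.65
15 -1 150 [ 0.17  0.82  1.73  0.68  1.77 -1.2 ] 0.84
25 1 -90 [ 0.95  0.77  1.67 -0.57  1.72  1.18] 0.74
25 1 -70 [ 1.06  0.69  1.84 -0.76  1.57  1.11] 0.55
25 1 -50 [ 1.15  0.59  2.03 -0.97  1.4   1.1 ] 0.34
25 1 90 [-0.06  0.42  2.38  1.36  1.18  1.95] 0.19
25 1 110 [-0.01  0.52  2.17  1.07  1.33  2.01] 0.4
25 1 130 [0.08 0.62 1.97 0.83 1.49 2.02] 0.53
25 1 150 [0.19 0.71 1.78 0.64 1.65 1.98] 0.57
25 -1 -90 [ 0.95  0.77  1.67 -0.5
[... 446 characters left out ...]
0 [ 1.1   0.48  2.06 -0.91  1.27  1.  ] 0.4
35 1 -30 [ 1.15  0.37  2.25 -1.16  1.1   0.99] 0.15
35 1 90 [0.02 0.29 2.38 1.28 1.03 2.12] 0.19
35 1 110 [0.05 0.41 2.19 1.   1.2  2.13] 0.38
35 1 130 [0.12 0.51 2.01 0.78 1.36 2.09] 0.46
35 1 150 [0.22 0.61 1.84 0.59 1.52 2.02] 0.53
35 -1 -90 [ 0.92  0.66  1.74 -0.52  1.59 -1.99] 0.56
35 -1 -70 [ 1.02  0.58  1.89 -0.7   1.44 -2.08] 0.47
35 -1 -50 [ 1.1   0.48  2.06 -0.91  1.27 -2.14] 0.4
35 -1 -30 [ 1.15  0.37  2.25 -1.16  1.1  -2.16] 0.15
35 -1 90 [ 0.02  0.29  2.38  1.28  1.03 -1.02] 0.19
35 -1 110 [ 0.05  0.41  2.19  1.    1.2  -1.01] 0.38
35 -1 130 [ 0.12  0.51  2.01  0.78  1.36 -1.05] 0.56
35 -1 150 [ 0.22  0.61  1.84  0.59  1.52 -1.12] 0.73
```

```bash
cat >> ik.py <<'E'
def chk(q,wps,names=None):
    p0,R0=fk(q)
    for k,(p1,R1) in enumerate(wps):
        rv=(R0.inv()*R1).as_rotvec(degrees=True);p1=np.array(p1);n=int(np.ceil(max(np.linalg.norm(p1-p0)/.03,np.abs(rv).max()/6,1)))
        mm=9;ms=0;me=0;mz=9
        for i in range(n):
            R=R0*Ro.from_rotvec(rv*(i+1)/n,degrees=True);qq,e=ik(p0+(p1-p0)*(i+1)/n,R,q)
            mm=min(mm,np.minimum(qq-lo,hi-qq).min());ms=max(ms,np.abs(qq-q).max());me=max(me,e);q=qq
        print(k,"n",n,"margin %.2f step %.3f err %.4f"%(mm,ms,me),q.round(2));p0,R0=p1,R1
    return q
E
python3 - <<'E'
from ik import *
p,R,s=now();q0=s["q"];al=20
for az in(-70,-85):
  for azf in(az,-50,-30,0):
    print("az",az,azf)
    t=tool(az,al)[2];R1=rot(az,al,0,1)
    c=np.array([.4005,.301,.047]);g=G(c,R1)
    Rt=R1*Ro.from_rotvec([0,0,np.radians(-140)]);pour=np.array([.56,.165,.20])
    Rf=rot(azf,al,0,1);fin=G([.4755,-.26,.04+.047],Rf)
    chk(q0,[(g-.13*t+[0,0,.25],R1),(g-.13*t,R1),(g,R1),(g+[0,0,.16],R1),(pour,R1),(pour,Rt),(pour,R1),(pour+[0,0,.04],R1),(fin*[1,1,0]+[0,0,.24],Rf),(fin,Rf)])
E
```

```text
az -70 -70
0 n 16 margin 0.37 step 0.168 err 0.0000 [ 1.19  0.49  1.53 -0.79  2.07  0.82]
1 n 9 margin 0.53 step 0.039 err 0.0000 [ 1.19  0.78  1.6  -0.7   1.81  1.08]
2 n 5 margin 0.52 step 0.046 err 0.0000 [ 1.07  0.74  1.81 -0.79  1.63  1.14]
3 n 6 margin 0.50 step 0.044 err 0.0000 [ 1.07  0.49  1.82 -0.81  1.8   0.97]
4 n 7 margin 0.27 step 0.046 err 0.0000 [ 0.75  0.48  1.85 -1.04  1.6   0.84]
5 n 24 margin 0.27 step 0.102 err 0.0000 [ 0.75  0.48  1.85 -1.04  1.6  -1.6 ]
6 n 24 margin 0.27 step 0.102 err 0.0000 [ 0.75  0.48  1.85 -1.04  1.6   0.84]
7 n 2 margin 0.26 step 0.029 err 0.0000 [ 0.75  0.42  1.84 -1.05  1.64  0.79]
8 n 15 margin 0.00 step 0.079 err 0.1457 [ 0.   -0.07  2.33 -1.31  1.08  0.51]
9 n 6 margin 0.00 step 0.070 err 0.2242 [ 0.03  0.3   2.28 -1.31  1.1   0.81]
az -70 -50
0 n 16 margin 0.37 step 0.168 err 0.0000 [ 1.19  0.49  1.53 -0.79  2.07  0.82]
1 n 9 margin 0.53 step 0.039 err 0.0000 [ 1.19  0.78  1.6  -0.7   1.81  1.08]
2 n 5 margin 0.52 step 0.046 err 0.0000 [ 1.07  0.74  1.81 -0.79  1.63  1.14]
3 n 6 margin 0.50 step 0.044 err 0.0000 [ 1.07  0.49  1.82 
[... 4555 characters left out ...]
9 margin 0.48 step 0.036 err 0.0000 [ 1.08  0.87  1.42 -0.58  1.94  1.12]
2 n 5 margin 0.67 step 0.057 err 0.0000 [ 0.99  0.8   1.68 -0.64  1.75  1.17]
3 n 6 margin 0.64 step 0.041 err 0.0000 [ 0.99  0.57  1.69 -0.67  1.93  1.03]
4 n 7 margin 0.41 step 0.042 err 0.0000 [ 0.7   0.58  1.69 -0.9   1.76  0.88]
5 n 24 margin 0.41 step 0.102 err 0.0000 [ 0.7   0.58  1.69 -0.9   1.76 -1.57]
6 n 24 margin 0.41 step 0.102 err 0.0000 [ 0.7   0.58  1.69 -0.9   1.76  0.88]
7 n 2 margin 0.40 step 0.025 err 0.0000 [ 0.7   0.53  1.68 -0.91  1.8   0.83]
8 n 15 margin 0.00 step 0.284 err 0.4200 [-0.49 -0.46  2.57 -1.31  0.   -0.48]
9 n 6 margin 0.00 step 0.058 err 0.4867 [-0.5  -0.18  2.54 -1.31  0.   -0.54]
```

```bash
sed -i 's/+.005\*R.apply/+.008*R.apply/' ik.py; python3 - <<'E'
from ik import *
p,R,s=now();q0=s["q"];al=25
for az,azf in((-80,-150),(-80,-165),(-90,-165)):
    print("az",az,azf)
    t=tool(az,al)[2];R1=rot(az,al,0,1)
    c=np.array([.4005,.301,.048]);g=G(c,R1)
    for th in (100,140,150,160):
        Rt=R1*Ro.from_rotvec([0,0,np.radians(-th)]);up=R1.inv().apply([0,0,1]);a=Rt.apply(up);print(th,"cup axis",a.round(2),np.degrees(np.arccos(a[2])).round(0))
    Rt=R1*Ro.from_rotvec([0,0,np.radians(-150)])
    pour=np.array([.55,.16,.17])
    Rf=rot(azf,al,0,1);fin=G([.4755,-.26,.04+.048],Rf)
    q=chk(q0,[(g-.13*t+[0,0,.25],R1),(g-.13*t,R1),(g,R1),(g+[0,0,.16],R1),(pour+[0,0,.04],R1),(pour,R1),(pour,Rt),(pour,R1),(pour+[0,0,.11],R1),([.60,-.02,.28],rot((az+azf)/2,al)),(fin*[1,1,0]+[0,0,.28],Rf),(fin,Rf)])
    R1=Ro.from_euler("z",q[0]);R3=R1*Ro.from_euler("y",q[1]+q[2]);w=fk(q)[0]-.334*fk(q)[1].apply([0,0,1]);print("wrist",w.round(3),"elbow",(w-.5658*R3.apply([0,0,1])).round(3))
E
```

```text
az -80 -150
100 cup axis [0.8  0.6  0.04] 88.0
140 cup axis [ 0.46  0.77 -0.45] 117.0
150 cup axis [ 0.32  0.78 -0.53] 122.0
160 cup axis [ 0.18  0.79 -0.59] 126.0
0 n 15 margin 0.38 step 0.163 err 0.0000 [ 1.1   0.52  1.43 -0.69  2.12  0.86]
1 n 9 margin 0.57 step 0.035 err 0.0000 [ 1.1   0.77  1.52 -0.6   1.84  1.09]
2 n 5 margin 0.65 step 0.051 err 0.0000 [ 1.    0.73  1.76 -0.66  1.65  1.14]
3 n 6 margin 0.62 step 0.041 err 0.0000 [ 1.    0.5   1.75 -0.69  1.83  0.99]
4 n 7 margin 0.41 step 0.042 err 0.0000 [ 0.71  0.48  1.77 -0.9   1.66  0.83]
5 n 2 margin 0.41 step 0.026 err 0.0000 [ 0.71  0.53  1.78 -0.9   1.63  0.88]
6 n 26 margin 0.41 step 0.101 err 0.0000 [ 0.71  0.53  1.78 -0.9   1.63 -1.74]
7 n 26 margin 0.41 step 0.101 err 0.0000 [ 0.71  0.53  1.78 -0.9   1.63  0.88]
8 n 4 margin 0.40 step 0.036 err 0.0000 [ 0.71  0.4   1.74 -0.91  1.74  0.74]
9 n 7 margin 0.42 step 0.058 err 0.0000 [ 0.3   0.56  1.5  -0.79  1.92  0.8 ]
10 n 10 margin 0.53 step 0.054 err 0.0000 [-0.19  0.5   1.58 -0.7   1.97  0.91]
11 n 7 margin 0.62 step 0.038 err 0.0000 [-0.19  0.74  1.63 -0.64  1.75  
[... 1691 characters left out ...]
  1.91  1.05]
4 n 7 margin 0.50 step 0.040 err 0.0000 [ 0.66  0.54  1.67 -0.81  1.77  0.87]
5 n 2 margin 0.50 step 0.025 err 0.0000 [ 0.66  0.59  1.68 -0.81  1.73  0.92]
6 n 25 margin 0.50 step 0.105 err 0.0000 [ 0.66  0.59  1.68 -0.81  1.73 -1.7 ]
7 n 25 margin 0.50 step 0.105 err 0.0000 [ 0.66  0.59  1.68 -0.81  1.73  0.92]
8 n 4 margin 0.48 step 0.034 err 0.0000 [ 0.66  0.47  1.64 -0.83  1.84  0.79]
9 n 7 margin 0.50 step 0.061 err 0.0000 [ 0.24  0.63  1.38 -0.69  2.05  0.88]
10 n 10 margin 0.56 step 0.056 err 0.0000 [-0.27  0.58  1.47 -0.56  2.1   1.02]
11 n 7 margin 0.60 step 0.036 err 0.0000 [-0.27  0.8   1.52 -0.5   1.86  1.17]
wrist [ 0.761 -0.184  0.226] elbow [ 0.359 -0.073  0.609]
```

```bash
python3 - <<'E'
from ik import *
p,R,s=now();q0=s["q"];al=25;az=-80;azf=-165
t=tool(az,al)[2];R1=rot(az,al,0,1);h=np.array([np.cos(np.radians(az)),np.sin(np.radians(az)),0])
g=G([.4005,.301,.048],R1);pg=np.array([.545,.172,.15])
Rs=[Ro.from_rotvec(-np.radians(k)*h)*R1 for k in(0,60,90,120)]
q=chk(q0,[(g-.13*t+[0,0,.25],R1),(g-.13*t,R1),(g,R1),(g+[0,0,.16],R1),(G(pg,R1),R1)]+[(G(pg,r),r) for r in Rs])
w=fk(q)[0]-.334*fk(q)[1].apply([0,0,1]);print("wrist",w.round(3))
p,R=plan(p,R,g-.13*t+[0,0,.25],R1,1)
print(g.round(4),(g-.13*t).round(4))
E
```

```text
0 n 15 margin 0.38 step 0.163 err 0.0000 [ 1.1   0.52  1.43 -0.69  2.12  0.86]
1 n 9 margin 0.57 step 0.035 err 0.0000 [ 1.1   0.77  1.52 -0.6   1.84  1.09]
2 n 5 margin 0.65 step 0.051 err 0.0000 [ 1.    0.73  1.76 -0.66  1.65  1.14]
3 n 6 margin 0.62 step 0.041 err 0.0000 [ 1.    0.5   1.75 -0.69  1.83  0.99]
4 n 7 margin 0.42 step 0.041 err 0.0000 [ 0.72  0.56  1.79 -0.89  1.61  0.91]
5 n 1 margin 0.42 step 0.000 err 0.0000 [ 0.72  0.56  1.79 -0.89  1.61  0.91]
6 n 10 margin 0.45 step 0.107 err 0.0000 [ 0.64  0.8   1.53 -0.78  1.97 -0.07]
7 n 5 margin 0.47 step 0.095 err 0.0000 [ 0.63  0.92  1.47 -0.84  2.13 -0.54]
8 n 5 margin 0.34 step 0.100 err 0.0000 [ 0.64  1.    1.48 -0.97  2.24 -1.03]
wrist [0.611 0.484 0.081]
[-0.78, -0.06, -0.07, -0.88, 0.27, -0.95, 1, -0.76, -0.14, -0.09, -0.89, 0.27, -0.95, 1, -0.74, -0.19, -0.14, -0.88, 0.26, -0.95, 1, -0.72, -0.26, -0.17, -0.89, 0.27, -0.94, 1, -0.68, -0.31, -0.22, -0.88, 0.27, -0.95, 1, -0.65, -0.35, -0.27, -0.89, 0.27, -0.95, 1, -0.6, -0.38, -0.32, -0.88, 0.26, -0.95, 1, -0.55, -0.41, -0.38, -0.89, 0.27, -0.95, 1, -0.5, -0.42, -0.43, -0.88, 0.27, -0.94, 1, -0.44, -0.43, -0.48, -0.89, 0.27, -0.95, 1]
[-0.38, -0.43, -0.53, -0.88, 0.27, -0.95, 1, -0.33, -0.4, -0.58, -0.89, 0.26, -0.95, 1, -0.27, -0.38, -0.62, -0.88, 0.27, -0.95, 1, -0.22, -0.35, -0.67, -0.89, 0.27, -0.94, 1, -0.17, -0.3, -0.7, -0.88, 0.27, -0.95, 1]
15 rows; end [0.3813 0.4098 0.3495] err mm [ 0.  -0.1 -0. ] rot err deg 0.03
[0.4018 0.2939 0.0446] [0.3813 0.4099 0.0996]
```

Emit:
arm_command(
  steps=[-0.8,-0.1,-0.1,-0.9,0.25,-0.95,1,-0.75,-0.1,-0.1,-0.9,0.25,-0.95,1,-0.75,-0.2,-0.15,-0.9,0.25,-0.95,1,-0.7,-0.25,-0.15,-0.9,0.25,-0.95,1,-0.7,-0.3,-0.2,-0.9,0.25,-0.95,1,-0.65,-0.35,-0.25,-0.9,0.25,-0.95,1,-0.6,-0.4,-0.3,-0.9,0.25,-0.95,1,-0.55,-0.4,-0.4,-0.9,0.25,-0.95,1,-0.5,-0.4,-0.4,-0.9,0.25,-0.95,1,-0.45,-0.45,-0.5,-0.9,0.25,-0.95,1],
)

```text
time: 4.82
tool_pos: [0.4188, 0.2997, 0.3379]
tcp_rot: [2.467, -0.417, 0.233]
wrist_force: [0.5, 0.2, 0.7]
width: 1.001
```

```bash
cat > w.py <<'E'
from ik import *
al=25;az=-80;azf=-165
t=tool(az,al)[2];R1=rot(az,al,0,1);h=np.array([np.cos(np.radians(az)),np.sin(np.radians(az)),0])
g=G([.4005,.301,.048],R1)
E
python3 - <<'E'
from w import *
p,R,s=now();print(s["q"].round(3),np.abs(fk(s["q"])[0]-p).max())
p,R=plan(p,R,g-.13*t+[0,0,.15],R1,1)
E
```

```text
[ 0.863  0.184  1.657 -0.47   1.761  1.218] 0.00012524833335125773
[-0.56, -0.79, 0.01, -0.88, 0.3, -0.91, 1, -0.49, -0.84, -0.09, -0.88, 0.3, -0.91, 1, -0.4, -0.87, -0.18, -0.88, 0.3, -0.91, 1, -0.3, -0.89, -0.27, -0.88, 0.3, -0.91, 1, -0.22, -0.88, -0.36, -0.88, 0.29, -0.92, 1]
5 rows; end [0.3813 0.4099 0.2494] err mm [-0.  -0.  -0.1] rot err deg 0.04
```

Emit:
arm_command(
  steps=[-0.55,-0.8,0,-0.9,0.3,-0.9,1,-0.5,-0.85,-0.1,-0.9,0.3,-0.9,1,-0.4,-0.85,-0.2,-0.9,0.3,-0.9,1,-0.3,-0.9,-0.3,-0.9,0.3,-0.9,1,-0.2,-0.9,-0.35,-0.9,0.3,-0.9,1,0,0,0,0,0,0,1],
)

```text
time: 5.58
tool_pos: [0.3811, 0.4115, 0.2446]
tcp_rot: [1.988, 0.171, 0.109]
wrist_force: [-0.3, 0.5, -0.6]
width: 0.999
```

```bash
python3 - <<'E'
from w import *
p,R,s=now();print(p.round(4),s["q"].round(3))
p,R=plan(p,R,g-.13*t,R1,1)
p,R=plan(p,R,g,R1,1)
E
```

```text
[0.3811 0.4115 0.2446] [ 1.105  0.617  1.485 -0.641  2.01   0.968]
[0, -0.88, 0.41, 0.03, 0.01, 0, 1, 0, -0.87, 0.41, 0.02, 0, 0, 1, 0, -0.88, 0.41, 0.03, 0.01, 0, 1, 0, -0.87, 0.41, 0.02, 0.01, 0, 1, 0, -0.88, 0.42, 0.03, 0.01, 0, 1]
5 rows; end [0.3813 0.4098 0.0994] err mm [-0.  -0.  -0.2] rot err deg 0.03
[0, 0, 0.87, 0, 0, 0, 1, 0, 0, 0.86, 0, 0, 0, 1, 0, 0, 0.87, 0, 0, 0, 1, 0, 0, 0.86, 0, 0, 0, 1, 0, 0, 0.87, 0, 0, 0, 1]
5 rows; end [0.4017 0.2939 0.0445] err mm [-0.   0.  -0.1] rot err deg 0.03
```

Emit:
arm_command(
  steps=[0,-0.85,0.4,0.05,0,0,1,0,-0.9,0.4,0,0,0,1,0,-0.85,0.4,0.05,0,0,1,0,-0.9,0.45,0,0,0,1,0,-0.85,0.4,0.05,0,0,1,0,0,0.5,0,0,0,1,0,0,0.5,0,0,0,1,0,0,0,0,0,0,1],
)

```text
time: 6.58
tool_pos: [0.3884, 0.3823, 0.0928]
tcp_rot: [2.01, 0.165, 0.111]
wrist_force: [-0.3, -0.3, 0.0]
width: 1.001
```

```bash
python3 - <<'E'
from w import *
p,R,s=now();print(p.round(4),s["q"].round(3))
p,R=plan(p,R,g,R1,1)
for n in("top","side"):
    c=bot.read_camera(n)["img"][:,:,::-1];i=c[180:330,20:220] if n=="top" else c[200:384,160:400]
    cv2.imwrite(f"pics/pre_{n}.png",cv2.resize(i,None,fx=3,fy=3))
E
```

```text
[0.3884 0.3823 0.0928] [ 1.077  0.749  1.581 -0.606  1.793  1.1  ]
[-0.01, -0.04, 0.85, -0.02, 0.01, -0.02, 1, -0.02, -0.05, 0.84, -0.02, 0.01, -0.02, 1, -0.01, -0.04, 0.85, -0.01, 0.02, -0.01, 1, -0.02, -0.05, 0.84, -0.02, 0.01, -0.02, 1]
4 rows; end [0.4018 0.2939 0.0447] err mm [0.1 0.  0. ] rot err deg 0.02
```

View pics/pre_top.png

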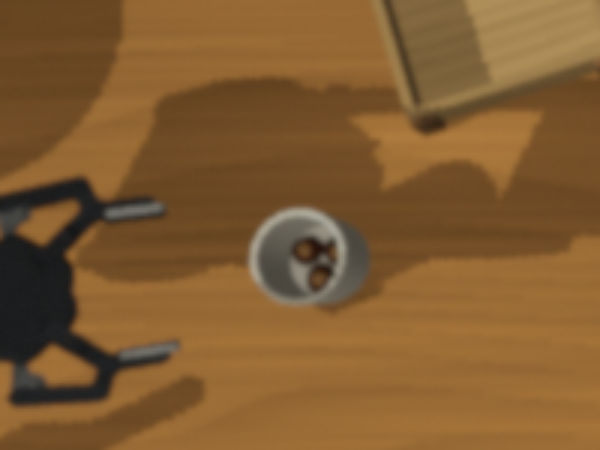

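View pics/pre_side.png

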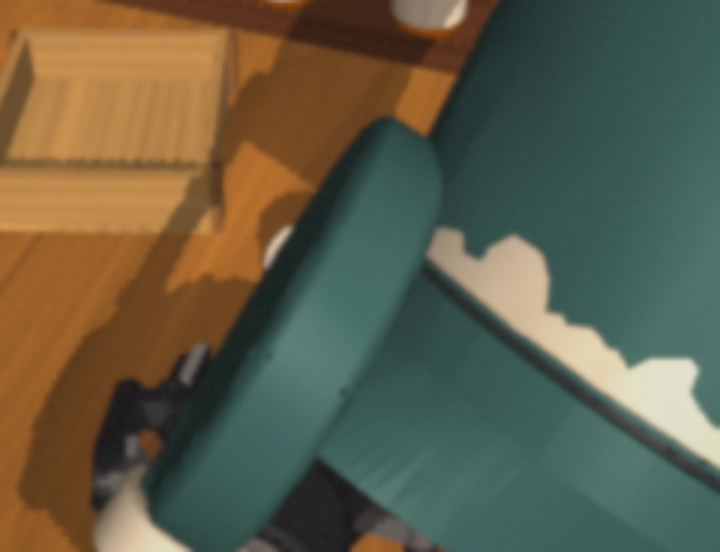

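```bash
python3 - <<'E'
from m import *
print(pl(T,20+163/3,180+208/3,.09),pl(T,20+178/3,180+346/3,.09))
E
```

```text
[0.43465125 0.39344113 0.09      ] [0.34145067 0.37755328 0.09      ]
```

Emit:
arm_command(
  steps=[0,-0.05,0.85,0,0,0,1,0,-0.05,0.85,0,0,0,1,0,-0.05,0.85,0,0,0,1,-0.05,-0.05,0.85,0,0,0,1,0,0,0,0,0,0,1],
)

```text
time: 7.3
tool_pos: [0.4016, 0.2941, 0.0434]
tcp_rot: [2.009, 0.165, 0.11]
wrist_force: [0.4, 0.4, -0.2]
width: 1.0
```

```bash
python3 - <<'E'
from w import *
p,R,s=now();print(p.round(4),g.round(4),s["wrist_force"],s["width"])
for n in("top",):
    c=bot.read_camera(n)["img"][:,:,::-1];i=c[180:330,20:220]
    cv2.imwrite(f"pics/pre2_{n}.png",cv2.resize(i,None,fx=3,fy=3))
E
```

```text
[0.4016 0.2941 0.0434] [0.4018 0.2939 0.0446] [ 0.44394037  0.40731862 -0.15329188] 1.0004419106412115
```

View pics/pre2_top.png

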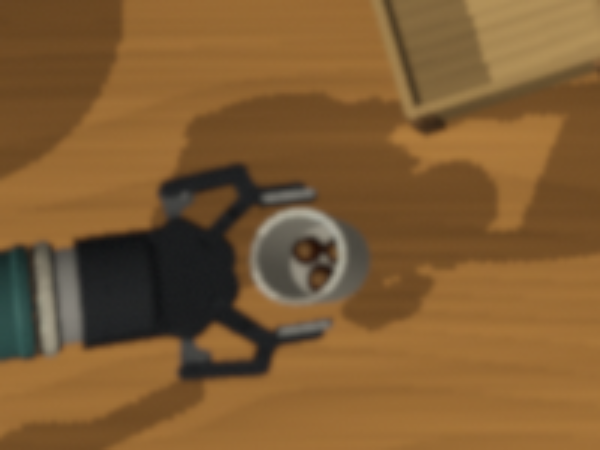

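Emit:
arm_command(
  steps=[0,0.2,0.1,0,0,0,1,0,0,0,0,0,0,0,0,0,0,0,0,0,0,0,0,0,0,0,0,0,0,0,0,0,0,0,0,0,0,0,0,0,0,0,0,0,0,0,0,0,0],
  squeeze=60,
)

```text
time: 8.22
tool_pos: [0.4034, 0.291, 0.0485]
tcp_rot: [2.011, 0.165, 0.114]
wrist_force: [-0.2, 3.5, 5.5]
width: 0.748
```

```bash
python3 - <<'E'
from w import *
p,R,s=now();print(s["time"],p.round(4),s["wrist_force"],s["torque"],s["width"],s["width"]*85)
for n in("top",):
    c=bot.read_camera(n)["img"][:,:,::-1];i=c[180:330,20:220]
    cv2.imwrite(f"pics/gr_{n}.png",cv2.resize(i,None,fx=3,fy=3))
E
```

```text
8.225 [0.4034 0.291  0.0485] [-0.18007545  3.4652523   5.52776798] [-0.13973422  0.05563928  0.10347264] 0.7483547157607336 63.61015083966236
```

View pics/gr_top.png

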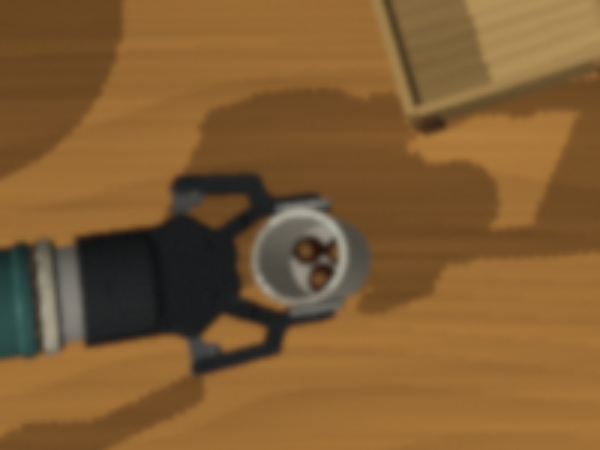

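Emit:
arm_command(
  steps=[0,0.2,-0.1,0,0,0,0,0,0.45,-0.2,0,0,0,0,0,0.9,-0.4,0,0,0,0,0,0.9,-0.4,0,0,0,0,0,0.9,-0.4,0,0,0,0,0,0.9,-0.4,0,0,0,0,0,0,0,0,0,0,0],
)

```text
time: 9.15
tool_pos: [0.4033, 0.2873, 0.1891]
tcp_rot: [2.015, 0.164, 0.115]
wrist_force: [0.4, -0.5, -2.4]
width: 0.749
```

```bash
cat >> w.py <<'E'
pg0=np.array([.4034,.2910,.0485]);Rg0=Ro.from_rotvec([2.011,.165,.114])
off=Rg0.inv().apply(np.array([.4005,.3008,.040])-pg0);upv=Rg0.inv().apply([0,0,1.])
def cup(p,R):return p+R.apply(off),R.apply(upv)
def tcpfor(c,R):return np.array(c)-R.apply(off)
E
python3 - <<'E'
from w import *
print("off",off.round(4),"upv",upv.round(4))
p,R,s=now();print(s["time"],p.round(4),s["wrist_force"],s["width"],cup(p,R))
# cup center in pour: grasp ~ cup_center +8mm
Rp=Rg0
p1=tcpfor([.545,.172,.16],Rp)
p,R=plan(p,R,p1,Rp,0)
for k in(45,90,118):
    Rk=Ro.from_rotvec(-np.radians(k)*h)*Rg0
    print(k,cup(tcpfor([.545,.172,.16],Rk),Rk)[1].round(3)); p,R=plan(p,R,tcpfor([.545,.172,.16],Rk),Rk,0)
chk(s["q"],[(p1,Rp),(p,R)])
c=bot.read_camera("top")["img"][:,:,::-1];cv2.imwrite("pics/lift_t.png",c)
c=bot.read_camera("side")["img"][:,:,::-1];cv2.imwrite("pics/lift_s.png",c)
E
```

```text
off [-0.0013 -0.012  -0.0055] upv [ 0.007   0.9025 -0.4306]
9.15 [0.4033 0.2873 0.1891] [ 0.43400424 -0.48981849 -2.35814006] 0.7488085941291577 (array([0.40037558, 0.29715342, 0.18060688]), array([-0.00104556, -0.0037476 ,  0.99999243]))
[0.58, 0.21, 0.68, 0, 0, 0, 0, 0.58, 0.21, 0.68, -0.01, 0, 0, 0, 0.58, 0.21, 0.67, 0, 0, -0.01, 0, 0.58, 0.22, 0.68, -0.01, 0, 0, 0, 0.57, 0.21, 0.68, 0, 0, 0, 0, 0.58, 0.21, 0.68, -0.01, 0, 0, 0, 0.58, 0.21, 0.67, 0, 0, -0.01, 0]
7 rows; end [0.5479 0.1623 0.1686] err mm [-0.   0.1  0.1] rot err deg 0.03
45 [0.696 0.123 0.707]
[0.03, -0.01, 0.01, -0.01, -0.46, -0.97, 0, 0.03, -0.02, 0, 0, -0.46, -0.96, 0, 0.03, -0.01, 0.01, -0.01, -0.47, -0.97, 0, 0.03, 0, 0, -0.01, -0.46, -0.97, 0, 0.03, 0, 0, -0.01, -0.46, -0.96, 0, 0.03, 0, 0, 0, -0.46, -0.97, 0, 0.03, 0, 0, -0.01, -0.46, -0.97, 0]
7 rows; end [0.5534 0.1632 0.1653] err mm [-0.   0.   0.1] rot err deg 0.03
90 [ 0.985  0.174 -0.   ]
[0.03, -0.01, 0.01, -0.01, -0.46, -0.97, 0, 0.03, -0.02, 0, 0, -0.46, -0.96, 0, 0.03, -0.01, 0.01, -0.01, -0.46, -0.97, 0, 0.03, 0, 0, -0.01, -0.47, -0.97, 0, 0.03, 0, 0, 0, -0.46, -0.96, 0, 0.03, 0, 0, -0.01, -0.46, -0.97, 0, 0.03, 0, 0, -0.01, -0.46, -0.96, 0]
7 rows; end [0.5551 0.1635 0.1589] err mm [-0.  -0.   0.1] rot err deg 0.04
118 [ 0.87   0.153 -0.469]
[0.03, -0.01, 0, -0.01, -0.4, -0.84, 0, 0.02, -0.01, 0.01, 0, -0.4, -0.85, 0, 0.03, 0, 0, -0.01, -0.4, -0.84, 0, 0.03, 0, 0, 0, -0.41, -0.84, 0, 0.03, 0, 0, -0.01, -0.4, -0.85, 0]
5 rows; end [0.5537 0.1632 0.1549] err mm [ 0.  -0.  -0.1] rot err deg 0.03
0 n 7 margin 0.42 step 0.041 err 0.0000 [ 0.71  0.53  1.78 -0.89  1.62  0.89]
1 n 18 margin 0.34 step 0.115 err 0.0000 [ 0.62  1.    1.45 -0.97  2.24 -1.  ]
```

View pics/lift_t.png

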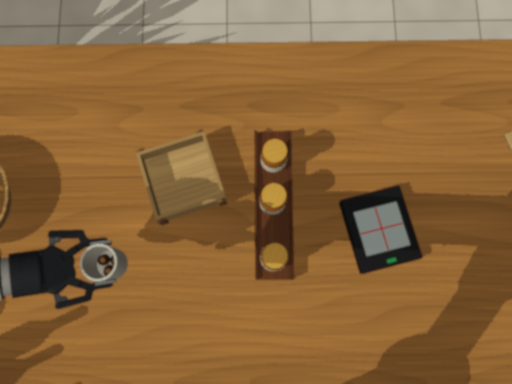

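View pics/lift_s.png

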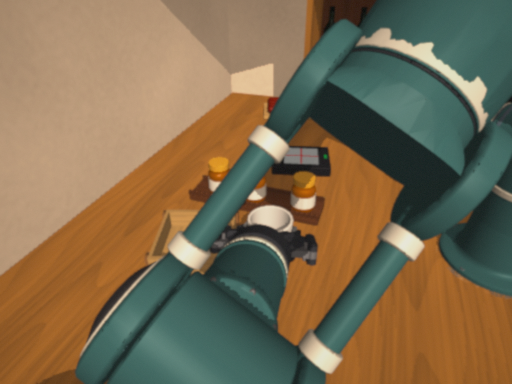

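The cup is lifted and upright with the nuts inside (top view, rim at (100,263)). The wrist is bulky, so I'll pour with a roll that keeps it high.

```bash
cat >> w.py <<'E'
C0=[.575,.13,.14]
def RP(th,a2):  # pour orientations: az -70
    return rot(-70,a2)*Ro.from_rotvec([0,0,-np.radians(th)])
E
python3 - <<'E'
from w import *
p,R,s=now()
W=[([.575,.13,.16],RP(0,25))]+[(C0,RP(60,20))]+[(C0,RP(90,18)),(C0,RP(135,18))]
wp=[]
for c,Rk in W:
    pt=tcpfor(c,Rk);a=Rk.apply(upv);print("axis",a.round(2),"tilt",np.degrees(np.arccos(a[2])).round(0));p,R=plan(p,R,pt,Rk,0);wp.append((pt,Rk))
q=chk(s["q"],wp)
w=fk(q)[0]-.334*fk(q)[1].apply([0,0,1]);print("wrist",w.round(3))
E
```

```text
axis [0.   0.01 1.  ] tilt 1.0
[0.54, 0.25, 0.67, -0.01, 0.17, -0.09, 0, 0.54, 0.25, 0.69, -0.01, 0.17, -0.08, 0, 0.51, 0.25, 0.69, -0.01, 0.18, -0.09, 0, 0.5, 0.26, 0.7, -0.01, 0.17, -0.09, 0, 0.49, 0.26, 0.71, -0.01, 0.17, -0.08, 0, 0.47, 0.26, 0.72, -0.01, 0.17, -0.09, 0, 0.45, 0.27, 0.73, -0.01, 0.17, -0.09, 0, 0.44, 0.28, 0.74, -0.01, 0.18, -0.08, 0, 0.43, 0.27, 0.74, -0.01, 0.17, -0.09, 0]
9 rows; end [0.5797 0.1211 0.1686] err mm [0.1 0.2 0. ] rot err deg 0.02
axis [0.65 0.51 0.57] tilt 56.0
[0.03, -0.08, 0.03, -0.08, -0.04, -1, 0, 0.04, -0.08, 0.02, -0.07, -0.05, -1, 0, 0.05, -0.08, 0.03, -0.08, -0.04, -1, 0, 0.06, -0.06, 0.02, -0.07, -0.04, -1, 0, 0.06, -0.07, 0.03, -0.08, -0.05, -1, 0, 0.07, -0.05, 0.02, -0.07, -0.04, -1, 0, 0.08, -0.05, 0.02, -0.08, -0.04, -1, 0, 0.08, -0.04, 0.02, -0.07, -0.05, -1, 0, 0.08, -0.04, 0.03, -0.08, -0.04, -0.99, 0, 0.09, -0.02, 0.02, -0.07, -0.05, -1, 0]
10 rows; end [0.5878 0.1272 0.1427] err mm [ 0.  -0.1 -0.1] rot err deg 0.04
axis [0.71 0.7  0.13] tilt 83.0
[0.03, -0.01, 0, -0.02, -0.05, -0.83, 0, 0.03, -0.01, 0, -0.01, -0.06, -0.84, 0, 0.
[... 224 characters left out ...]
2
axis [ 0.39  0.79 -0.48] tilt 119.0
[0.03, -0.02, 0, 0, 0, -0.94, 0, 0.04, -0.01, 0, 0, 0, -0.94, 0, 0.04, -0.01, 0, 0, 0, -0.93, 0, 0.03, -0.01, 0, 0, 0, -0.94, 0, 0.04, -0.01, 0, 0, 0, -0.94, 0, 0.04, 0, 0, 0, 0, -0.94, 0, 0.04, 0.01, 0, 0, 0, -0.94, 0, 0.03, 0, 0, 0, 0, -0.93, 0]
8 rows; end [0.5829 0.1305 0.1296] err mm [-0.   0.1  0.2] rot err deg 0.02
0 n 9 margin 0.26 step 0.041 err 0.0000 [ 0.67  0.46  1.9  -1.05  1.47  0.83]
1 n 10 margin 0.21 step 0.099 err 0.0000 [ 0.68  0.56  1.88 -1.1   1.51 -0.14]
2 n 5 margin 0.20 step 0.100 err 0.0000 [ 0.69  0.59  1.87 -1.11  1.53 -0.64]
3 n 8 margin 0.20 step 0.096 err 0.0000 [ 0.7   0.59  1.88 -1.11  1.53 -1.41]
wrist [0.474 0.429 0.233]
```

Emit:
arm_command(
  steps=[0.55,0.25,0.65,0,0.15,-0.1,0,0.55,0.25,0.7,0,0.2,-0.1,0,0.5,0.25,0.7,0,0.15,-0.1,0,0.5,0.25,0.7,0,0.2,-0.1,0,0.5,0.25,0.7,0,0.15,-0.1,0,0.45,0.25,0.7,0,0.2,-0.1,0,0.45,0.25,0.75,0,0.15,-0.1,0,0.45,0.3,0.75,0,0.2,-0.1,0,0.45,0.3,0.75,0,0.15,-0.1,0],
)

```text
time: 10.38
tool_pos: [0.5808, 0.1206, 0.1653]
tcp_rot: [1.989, 0.367, 0.211]
wrist_force: [0.5, 0.9, -2.8]
width: 0.747
```

Emit:
arm_command(
  steps=[0.05,-0.1,0,-0.1,-0.05,-1,0,0.05,-0.1,0,-0.05,-0.05,-1,0,0.05,-0.1,0.05,-0.1,-0.05,-1,0,0.05,-0.05,0,-0.05,-0.05,-1,0,0.05,-0.05,0.05,-0.1,-0.05,-1,0,0.05,-0.05,0,-0.05,-0.05,-1,0,0.1,-0.05,0.05,-0.1,-0.05,-1,0,0.1,-0.05,0,-0.05,-0.05,-1,0,0.1,-0.05,0.05,-0.1,-0.05,-1,0,0.1,0,0,-0.05,-0.05,-1,0],
)

```text
time: 11.62
tool_pos: [0.5886, 0.1296, 0.1377]
tcp_rot: [1.488, 1.269, -0.485]
wrist_force: [0.1, 0.6, -2.4]
width: 0.746
```

```bash
python3 - <<'E'
from w import *
p,R,s=now();print(s["time"],p.round(4),s["wrist_force"],s["width"],cup(p,R))
p,R=plan(p,R,tcpfor(C0,RP(90,18)),RP(90,18),0,10)
c=bot.read_camera("top")["img"][:,:,::-1];cv2.imwrite("pics/tip_t.png",cv2.resize(c[100:300,80:330],None,fx=3,fy=3))
E
```

```text
11.625 [0.5886 0.1296 0.1377] [ 0.14250118  0.58015995 -2.38107929] 0.7458871532396789 (array([0.57578501, 0.13219507, 0.13526646]), array([0.66327849, 0.50733709, 0.55015517]))
[0, 0, 0, -0.02, -0.04, -0.48, 0, 0, -0.01, 0, -0.01, -0.03, -0.48, 0, 0, 0, 0, -0.02, -0.04, -0.48, 0, 0, 0, 0, -0.01, -0.03, -0.48, 0, 0.01, 0, 0, -0.02, -0.04, -0.48, 0, 0, -0.01, 0, -0.02, -0.03, -0.48, 0, 0, 0, 0, -0.01, -0.04, -0.48, 0, 0, 0, 0, -0.02, -0.04, -0.49, 0, 0, 0, 0, -0.01, -0.03, -0.48, 0, 0.01, 0, 0, -0.02, -0.04, -0.48, 0]
10 rows; end [0.5881 0.1296 0.137 ] err mm [ 0.1  0.1 -0.1] rot err deg 0.02
```

View pics/tip_t.png

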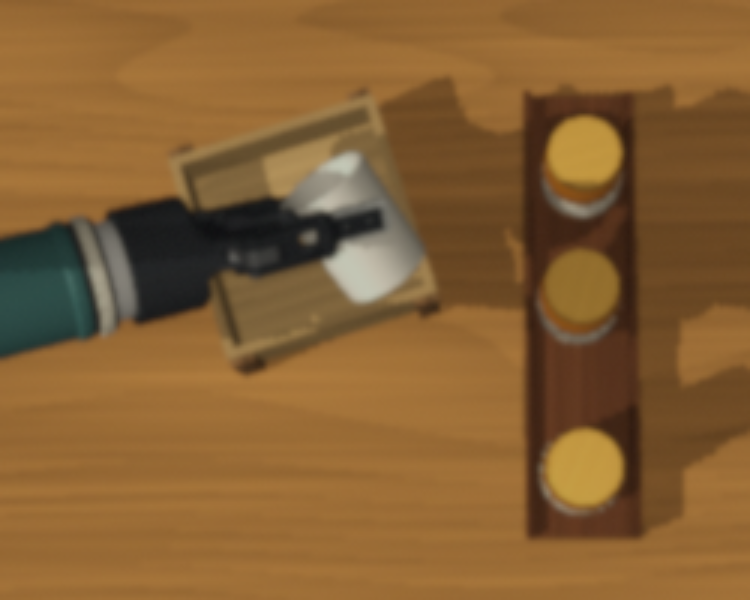

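```bash
sed -i 's/^C0=.*/C0=[.560,.128,.14]/' w.py; python3 - <<'E'
from w import *
p,R,s=now()
p,R=plan(p,R,tcpfor(C0,RP(90,18)),RP(90,18),0,10)
p,R=plan(p,R,tcpfor(C0,RP(140,18)),RP(140,18),0,10)
E
```

```text
[-0.02, -0.05, -0.01, -0.02, -0.04, -0.48, 0, -0.02, -0.05, -0.01, -0.01, -0.03, -0.47, 0, -0.02, -0.05, -0.01, -0.02, -0.04, -0.48, 0, -0.01, -0.05, -0.01, -0.01, -0.03, -0.48, 0, -0.01, -0.05, -0.01, -0.02, -0.04, -0.48, 0, -0.01, -0.05, -0.01, -0.01, -0.03, -0.47, 0, 0, -0.05, -0.01, -0.02, -0.04, -0.48, 0, -0.01, -0.05, -0.01, -0.02, -0.04, -0.48, 0, 0, -0.05, -0.01, -0.01, -0.03, -0.48, 0, 0, -0.05, -0.01, -0.02, -0.04, -0.47, 0]
10 rows; end [0.5731 0.1276 0.1372] err mm [ 0.1 -0.   0.1] rot err deg 0.03
[0.03, -0.02, 0, 0, 0, -0.83, 0, 0.03, -0.01, 0, 0, 0, -0.84, 0, 0.03, -0.02, 0, 0, 0, -0.83, 0, 0.04, -0.01, 0, 0, 0, -0.83, 0, 0.03, 0, 0, 0, 0, -0.84, 0, 0.03, -0.01, 0, 0, 0, -0.83, 0, 0.04, 0, 0, 0, 0, -0.84, 0, 0.03, 0.01, 0, 0, 0, -0.83, 0, 0.04, 0, 0, 0, 0, -0.83, 0, 0.03, 0.01, 0, 0, 0, -0.84, 0]
10 rows; end [0.5671 0.1283 0.1287] err mm [ 0.  -0.  -0.1] rot err deg 0.03
```

Emit:
arm_command(
  steps=[0,-0.05,0,0,-0.05,-0.5,0,0,-0.05,0,0,-0.05,-0.5,0,0,-0.05,0,0,-0.05,-0.5,0,0,-0.05,0,0,-0.05,-0.5,0,0,-0.05,0,0,-0.05,-0.5,0,0,-0.05,0,0,0,-0.5,0,0,-0.05,0,0,0,-0.5,0,0,-0.05,0,0,0,-0.5,0,0,-0.05,0,0,0,-0.5,0,0,-0.05,0,0,0,-0.5,0],
)

```text
time: 12.92
tool_pos: [0.575, 0.1263, 0.1349]
tcp_rot: [1.14, 1.636, -0.839]
wrist_force: [-0.3, -0.1, -3.2]
width: 0.747
```

Emit:
arm_command(
  steps=[0,0,0,0,0,-0.5,0,0,0,0,0,0,-0.5,0,0,0,0,0,0,-0.7,0,0,0,0,0,0,-0.8,0,0,0,0,0,0,-0.9,0,0,0,0,0,0,-1,0,0,0,0,0,0,-1,0,0,0,0,0,0,-1,0,0,0,0,0,0,-1,0,0,0,0,0,0,-1,0],
)

```text
time: 14.18
tool_pos: [0.5751, 0.1263, 0.135]
tcp_rot: [0.365, 2.152, -1.368]
wrist_force: [-0.2, -0.9, -2.1]
width: 0.751
```

```bash
python3 - <<'E'
from w import *
p,R,s=now();print(s["time"],p.round(4),s["q"].round(2),s["wrist_force"],s["width"],cup(p,R))
c=bot.read_camera("top")["img"][:,:,::-1];cv2.imwrite("pics/tip2_t.png",cv2.resize(c[100:300,80:330],None,fx=3,fy=3))
c=bot.read_camera("side")["img"][:,:,::-1];cv2.imwrite("pics/tip2_s.png",cv2.resize(c[160:310,120:320],None,fx=3,fy=3))
E
```

```text
14.175 [0.5751 0.1263 0.135 ] [ 0.69  0.57  1.88 -1.09  1.53 -1.54] [-0.22258788 -0.89659286 -2.07851614] 0.7510032349530156 (array([0.56840586, 0.12600253, 0.14650902]), array([ 0.3153172 ,  0.78413135, -0.53452137]))
```

View pics/tip2_t.png

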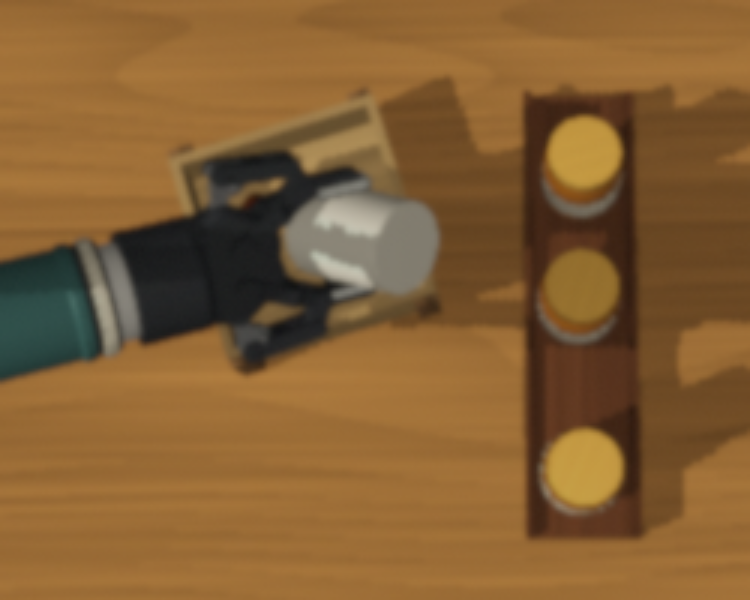

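View pics/tip2_s.png

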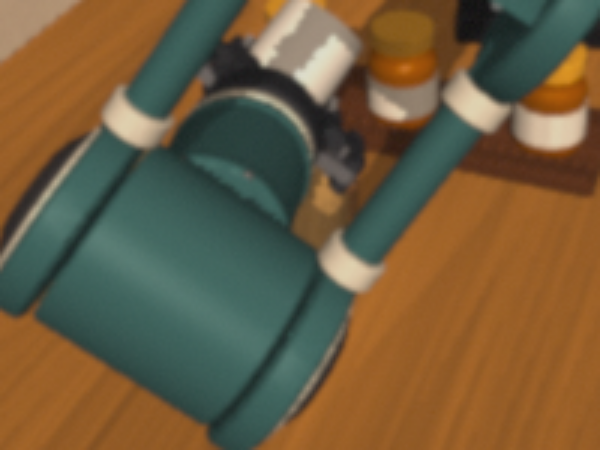

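Emit:
arm_command(
  steps=[0,0,0,0,0,-1,0,0,0,0,0,0,-1,0,0,0,0,0,0,-1,0,0,0,0,0,0,0,0,0,0,0,0,0,0,0,0,0,0,0,0,0,0,0,0,0,0,0,0,0,0,0,0,0,0,0,0],
)

```text
time: 15.28
tool_pos: [0.5759, 0.1269, 0.1367]
tcp_rot: [0.03, 2.278, -1.53]
wrist_force: [-0.0, 0.1, -1.8]
width: 0.75
```

```bash
python3 - <<'E'
from w import *
p,R,s=now();print(s["time"],p.round(4),s["q"].round(2),s["wrist_force"],s["width"],cup(p,R))
c=bot.read_camera("top")["img"][:,:,::-1];cv2.imwrite("pics/tip3_t.png",cv2.resize(c[120:240,100:250],None,fx=5,fy=5))
# next: raise and shift away toward -y/-x keeping tilt to view crate
p,R=plan(p,R,p+np.array([-.02,-.12,.16]),R,0)
E
```

```text
15.275 [0.5759 0.1269 0.1367] [ 0.69  0.57  1.88 -1.09  1.53 -1.85] [-0.0419027   0.05749489 -1.82256516] 0.7501720220111909 (array([0.57257751, 0.12721203, 0.14957105]), array([ 0.07056447,  0.74631177, -0.66184545]))
[-0.05, -0.93, 0.23, 0, 0, 0, 0, -0.05, -0.92, 0.24, 0, 0, 0, 0, -0.06, -0.93, 0.23, 0, 0, 0, 0, -0.05, -0.93, 0.24, 0, 0, 0, 0, -0.05, -0.92, 0.23, 0, 0, 0, 0, -0.05, -0.93, 0.23, 0, 0, 0, 0, -0.06, -0.93, 0.24, 0, 0, 0, 0]
7 rows; end [0.556  0.0068 0.2968] err mm [ 0.1 -0.1  0.1] rot err deg 0.0
```

View pics/tip3_t.png

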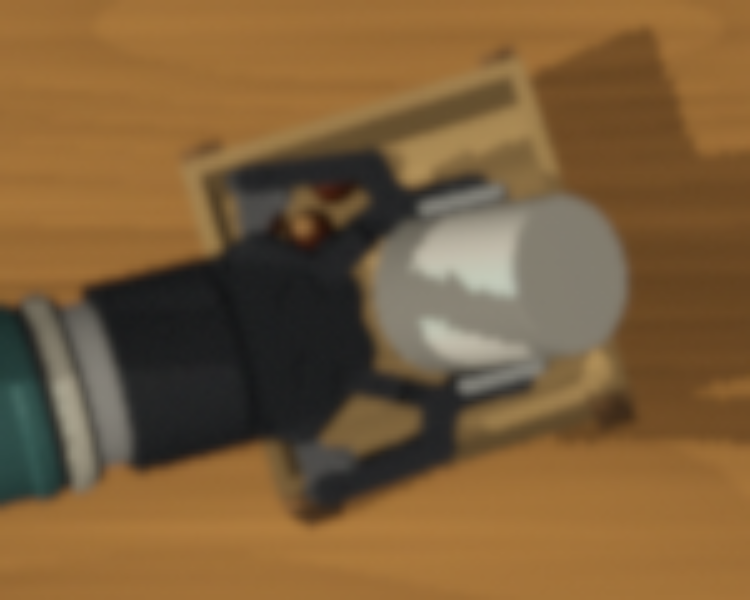

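Emit:
arm_command(
  steps=[-0.05,-0.9,0.25,0,0,0,0,-0.05,-0.9,0.25,0,0,0,0,-0.05,-0.9,0.25,0,0,0,0,-0.05,-0.9,0.25,0,0,0,0,-0.05,-0.9,0.25,0,0,0,0,-0.05,-0.9,0.25,0,0,0,0],
)

```text
time: 16.08
tool_pos: [0.5601, 0.0226, 0.2693]
tcp_rot: [0.03, 2.278, -1.531]
wrist_force: [-0.4, -0.4, -2.0]
width: 0.745
```

```bash
python3 - <<'E'
from w import *
p,R,s=now();print(s["time"],p.round(4),s["q"].round(2),s["wrist_force"],s["width"],cup(p,R))
c=bot.read_camera("top")["img"][:,:,::-1];cv2.imwrite("pics/tip4_t.png",cv2.resize(c[120:240,100:250],None,fx=5,fy=5))
c=bot.read_camera("side")["img"][:,:,::-1];cv2.imwrite("pics/tip4_s.png",c)
E
```

```text
16.075 [0.5601 0.0226 0.2693] [ 0.57  0.25  2.03 -1.17  1.53 -2.04] [-0.36247648 -0.4206627  -2.00296482] 0.7448943877508589 (array([0.55672804, 0.02297517, 0.2821811 ]), array([ 0.07059261,  0.74615074, -0.66202398]))
```

View pics/tip4_t.png

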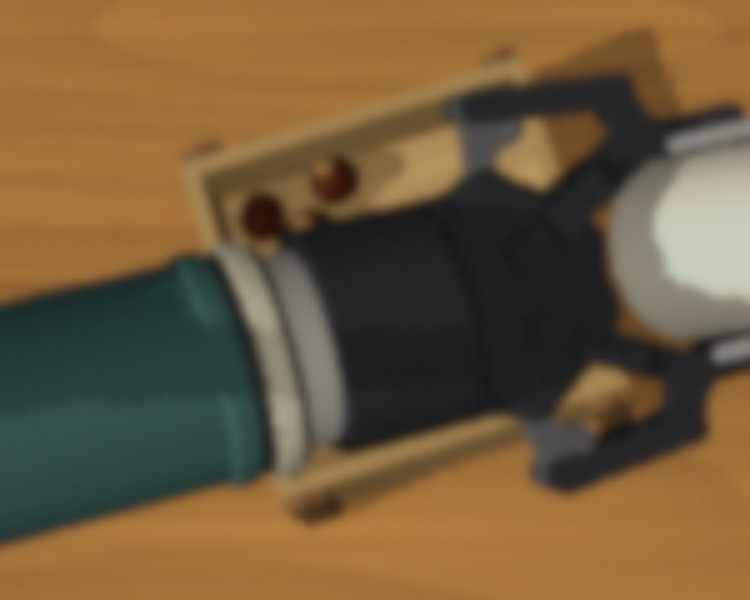

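View pics/tip4_s.png

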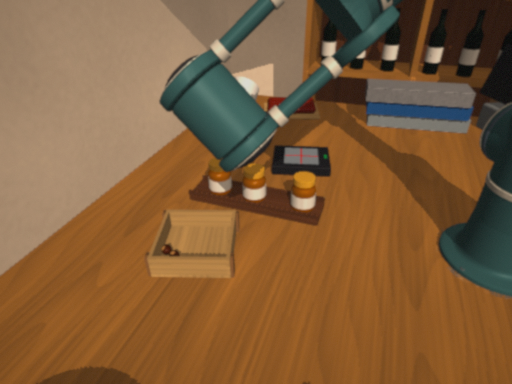

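```bash
cat >> w.py <<'E'
def Rup(a):return Ro.from_euler("z",a+80,degrees=True)*Rg0
WIN=np.array([.4755,-.260])
E
python3 - <<'E'
from w import *
p,R,s=now()
wp=[]
for c,Rk in [([.58,.02,.27],Rup(-85)),([.58,-.06,.27],Rup(-120)),([*WIN,.25],Rup(-165)),([*WIN,.083],Rup(-165))]:
    pt=tcpfor(c,Rk);p,R=plan(p,R,pt,Rk,0);wp.append((pt,Rk))
q=chk(s["q"],wp)
E
```

```text
[-0.02, -0.01, 0.02, 0.12, 0.03, 0.97, 0, -0.03, 0, 0.02, 0.13, 0.04, 0.98, 0, -0.02, 0, 0.01, 0.12, 0.03, 0.97, 0, -0.03, 0, 0.02, 0.12, 0.04, 0.98, 0, -0.02, 0, 0.02, 0.12, 0.03, 0.97, 0, -0.03, 0.01, 0.02, 0.13, 0.04, 0.98, 0, -0.02, 0.01, 0.02, 0.12, 0.03, 0.97, 0, -0.02, 0.01, 0.01, 0.12, 0.04, 0.98, 0, -0.03, 0.01, 0.02, 0.12, 0.03, 0.97, 0, -0.02, 0.02, 0.02, 0.13, 0.04, 0.98, 0]
[-0.01, 0.02, 0.01, 0.12, 0.03, 0.97, 0, -0.02, 0.02, 0.02, 0.12, 0.04, 0.98, 0, -0.02, 0.02, 0.02, 0.12, 0.03, 0.97, 0, -0.01, 0.02, 0.01, 0.12, 0.04, 0.98, 0, -0.01, 0.03, 0.02, 0.13, 0.03, 0.97, 0, 0, 0.02, 0.01, 0.12, 0.04, 0.98, 0, -0.01, 0.03, 0.02, 0.12, 0.03, 0.97, 0, 0, 0.03, 0.01, 0.12, 0.04, 0.98, 0, 0, 0.03, 0.02, 0.13, 0.03, 0.97, 0, 0.01, 0.02, 0.01, 0.12, 0.03, 0.98, 0]
[0, 0.03, 0.01, 0.12, 0.04, 0.97, 0, 0.01, 0.03, 0.02, 0.12, 0.03, 0.98, 0, 0.01, 0.02, 0.01, 0.13, 0.04, 0.97, 0, 0.02, 0.03, 0.01, 0.12, 0.03, 0.98, 0, 0.01, 0.02, 0.01, 0.12, 0.04, 0.97, 0, 0.02, 0.02, 0.01, 0.12, 0.03, 0.97, 0, 0.02, 0.02, 0.02, 0.13, 0.04, 0.98, 0, 0.03, 0.01, 0.01, 0.12, 0.03, 0.97, 0]
28 rows; end
[... 646 characters left out ...]
4, 0.4, 0, 0.6, 0.23, 0.68, -0.01, -0.85, 0.41, 0]
8 rows; end [ 0.466  -0.2636  0.2585] err mm [ 0.   0.1 -0. ] rot err deg 0.03
[-0.01, -0.84, 0.4, 0, 0, 0, 0, 0, -0.83, 0.4, 0, 0, 0, 0, -0.01, -0.84, 0.4, 0, 0, 0, 0, -0.01, -0.84, 0.4, 0, 0, 0, 0, 0, -0.84, 0.4, 0, 0, 0, 0, -0.01, -0.83, 0.4, 0, 0, 0, 0]
6 rows; end [ 0.4659 -0.2637  0.0916] err mm [-0.1  0.   0.1] rot err deg 0.03
0 n 28 margin 0.14 step 0.106 err 0.0000 [ 0.47  0.33  1.83 -0.99  1.62  0.7 ]
1 n 6 margin 0.35 step 0.052 err 0.0000 [ 0.22  0.52  1.55 -0.78  1.91  0.83]
2 n 8 margin 0.57 step 0.067 err 0.0000 [-0.27  0.59  1.49 -0.55  2.06  1.05]
3 n 6 margin 0.63 step 0.036 err 0.0000 [-0.27  0.78  1.53 -0.5   1.86  1.17]
```

Emit:
arm_command(
  steps=[0,0,0,0.1,0.05,1,0,0,0,0,0.15,0.05,1,0,0,0,0,0.1,0.05,1,0,0,0,0,0.15,0.05,1,0,0,0,0,0.1,0.05,1,0,0,0,0,0.15,0.05,1,0,0,0,0,0.1,0.05,1,0,0,0,0,0.15,0.05,1,0,0,0,0,0.1,0.05,1,0,0,0,0,0.15,0.05,1,0],
)

```text
time: 17.42
tool_pos: [0.5602, 0.0237, 0.2675]
tcp_rot: [1.109, 1.672, -1.061]
wrist_force: [-0.4, -0.8, -2.8]
width: 0.747
```

Emit:
arm_command(
  steps=[0,0,0,0.1,0.05,1,0,0,0,0,0.15,0.05,1,0,0,0,0,0.1,0.05,1,0,0,0,0,0.15,0.05,1,0,0,0,0,0.1,0.05,1,0,0,0,0,0.1,0.05,1,0,0,0,0,0.1,0.05,1,0,0,0,0,0.15,0.05,1,0,0,0,0,0.1,0.05,1,0,0,0,0,0.1,0.05,1,0],
)

```text
time: 18.68
tool_pos: [0.5603, 0.0238, 0.2674]
tcp_rot: [1.789, 0.814, -0.435]
wrist_force: [0.4, -0.4, -2.6]
width: 0.75
```

```bash
python3 - <<'E'
from w import *
p,R,s=now();print(s["time"],p.round(4),s["q"].round(2),s["wrist_force"],cup(p,R))
wp=[]
for c,Rk in [([.58,.02,.27],Rup(-85)),([.58,-.06,.27],Rup(-120)),([*WIN,.25],Rup(-165))]:
    pt=tcpfor(c,Rk);p,R=plan(p,R,pt,Rk,0);wp.append((pt,Rk))
q=chk(s["q"],wp)
E
```

```text
18.675 [0.5603 0.0238 0.2674] [ 0.52  0.35  1.87 -1.02  1.66  0.  ] [ 0.3810779  -0.40900828 -2.59636654] (array([0.55036091, 0.03080967, 0.26207577]), array([0.6052193 , 0.22653511, 0.76314576]))
[0.02, 0.11, 0.04, 0.09, 0.02, 0.92, 0, 0.02, 0.1, 0.05, 0.09, 0.02, 0.92, 0, 0.04, 0.1, 0.04, 0.1, 0.02, 0.91, 0, 0.04, 0.1, 0.04, 0.09, 0.02, 0.92, 0, 0.06, 0.1, 0.05, 0.09, 0.02, 0.92, 0, 0.06, 0.09, 0.04, 0.09, 0.02, 0.92, 0, 0.07, 0.08, 0.04, 0.09, 0.02, 0.92, 0, 0.08, 0.08, 0.03, 0.1, 0.02, 0.91, 0]
8 rows; end [0.582  0.0101 0.2786] err mm [-0.   0.1  0.1] rot err deg 0.04
[-0.07, 0.19, 0.39, -0.01, -0.88, 0.42, 0, -0.02, 0.19, 0.4, -0.01, -0.88, 0.42, 0, 0.02, 0.19, 0.4, 0, -0.87, 0.42, 0, 0.06, 0.19, 0.4, -0.01, -0.88, 0.42, 0, 0.11, 0.18, 0.39, -0.01, -0.88, 0.42, 0, 0.15, 0.18, 0.37, -0.01, -0.88, 0.42, 0]
6 rows; end [ 0.5758 -0.0693  0.2786] err mm [-0.1  0.1  0.1] rot err deg 0.04
[0.01, 0.32, 0.88, -0.01, -0.85, 0.4, 0, 0.11, 0.33, 0.87, 0, -0.84, 0.41, 0, 0.2, 0.31, 0.85, -0.01, -0.85, 0.4, 0, 0.28, 0.3, 0.84, 0, -0.84, 0.4, 0, 0.37, 0.29, 0.81, -0.01, -0.85, 0.41, 0, 0.45, 0.27, 0.77, -0.01, -0.84, 0.4, 0, 0.53, 0.25, 0.73, 0, -0.85, 0.4, 0, 0.6, 0.23, 0.68, -0.01, -0.85, 0.4, 0]
8 rows; end [ 0.466  -0.2638  0.2585] err mm [-0. -0. -0.] rot err deg 0.04
0 n 8 margin 0.29 step 0.087 err 0.0000 [ 0.47  0.33  1.83 -0.99  1.62  0.7 ]
1 n 6 margin 0.35 step 0.052 err 0.0000 [ 0.22  0.52  1.55 -0.78  1.91  0.83]
2 n 8 margin 0.57 step 0.067 err 0.0000 [-0.27  0.59  1.49 -0.55  2.06  1.05]
```

Emit:
arm_command(
  steps=[0.05,0.1,0.05,0.1,0,0.9,0,0.05,0.1,0.05,0.1,0,0.9,0,0.05,0.1,0.05,0.1,0,0.9,0,0.05,0.1,0.05,0.1,0,0.9,0,0.05,0.1,0.05,0.1,0,0.9,0,0.05,0.1,0.05,0.1,0.05,0.95,0,0.05,0.1,0.05,0.1,0.05,0.95,0,0.05,0.1,0.05,0.1,0.05,0.9,0,0,0,0,0,0,0,0],
)

```text
time: 19.8
tool_pos: [0.5822, 0.0078, 0.2783]
tcp_rot: [2.016, 0.083, 0.051]
wrist_force: [-1.1, 0.1, -3.2]
width: 0.75
```

```bash
python3 - <<'E'
from w import *
p,R,s=now();print(s["time"],p.round(4),s["q"].round(2),s["wrist_force"],cup(p,R))
for c,Rk in [([.58,-.06,.27],Rup(-120)),([*WIN,.25],Rup(-165))]:
    pt=tcpfor(c,Rk);p,R=plan(p,R,pt,Rk,0)
for n in("top","side"):
    c=bot.read_camera(n)["img"][:,:,::-1];cv2.imwrite(f"pics/up_{n}.png",c)
E
```

```text
19.8 [0.5822 0.0078 0.2783] [ 0.47  0.33  1.83 -0.99  1.61  0.68] [-1.07963363  0.08346728 -3.22649137] (array([0.58006441, 0.01781112, 0.26984771]), array([ 0.00824566, -0.0011778 ,  0.99996531]))
[-0.07, 0.18, 0.38, -0.01, -0.87, 0.43, 0, -0.03, 0.19, 0.39, 0, -0.88, 0.43, 0, 0.02, 0.19, 0.39, -0.01, -0.87, 0.43, 0, 0.06, 0.18, 0.38, 0, -0.87, 0.44, 0, 0.11, 0.18, 0.38, -0.01, -0.88, 0.43, 0, 0.14, 0.17, 0.36, 0, -0.87, 0.43, 0]
6 rows; end [ 0.5759 -0.0693  0.2784] err mm [-0.   0.1 -0.1] rot err deg 0.03
[0.01, 0.33, 0.88, -0.01, -0.85, 0.4, 0, 0.11, 0.32, 0.87, 0, -0.84, 0.41, 0, 0.19, 0.32, 0.85, -0.01, -0.85, 0.4, 0, 0.29, 0.3, 0.84, -0.01, -0.84, 0.41, 0, 0.37, 0.29, 0.81, -0.01, -0.85, 0.4, 0, 0.45, 0.27, 0.77, 0, -0.85, 0.4, 0, 0.53, 0.26, 0.73, -0.01, -0.84, 0.41, 0, 0.6, 0.22, 0.68, -0.01, -0.85, 0.4, 0]
8 rows; end [ 0.466  -0.2639  0.2584] err mm [ 0.  -0.1 -0.1] rot err deg 0.01
```

View pics/up_side.png

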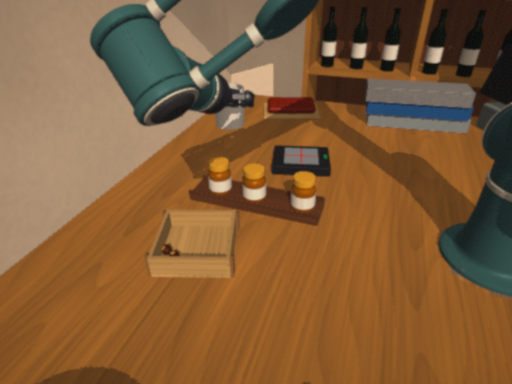

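View pics/up_top.png

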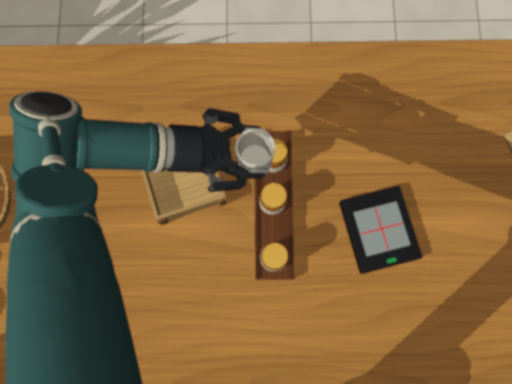

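Emit:
arm_command(
  steps=[-0.05,0.2,0.4,0,-0.9,0.45,0,-0.05,0.2,0.4,0,-0.85,0.45,0,0,0.2,0.4,0,-0.9,0.45,0,0.05,0.2,0.4,0,-0.85,0.4,0,0.1,0.2,0.4,0,-0.9,0.45,0,0.15,0.15,0.35,0,-0.85,0.4,0],
)

```text
time: 20.65
tool_pos: [0.5746, -0.072, 0.2789]
tcp_rot: [1.963, -0.541, -0.332]
wrist_force: [-0.4, -0.1, -2.1]
width: 0.751
```

Emit:
arm_command(
  steps=[0,0.35,0.9,0,-0.85,0.4,0,0.1,0.3,0.85,0,-0.85,0.4,0,0.2,0.3,0.85,0,-0.85,0.4,0,0.3,0.3,0.85,0,-0.85,0.4,0,0.35,0.3,0.8,0,-0.85,0.4,0,0.45,0.25,0.75,0,-0.85,0.4,0,0.55,0.25,0.75,0,-0.85,0.4,0,0.6,0.2,0.7,0,-0.85,0.4,0,0,0,0,0,0,0,0],
)

```text
time: 21.78
tool_pos: [0.4633, -0.2686, 0.2549]
tcp_rot: [1.679, -1.303, -0.821]
wrist_force: [-0.6, 0.3, -3.5]
width: 0.746
```

```bash
python3 - <<'E'
from w import *
p,R,s=now();print(s["time"],p.round(4),s["q"].round(2),s["wrist_force"],cup(p,R))
for c,Rk in [([*WIN,.13],Rup(-165)),([*WIN,.083],Rup(-165))]:
    pt=tcpfor(c,Rk);p,R=plan(p,R,pt,Rk,0)
for n in("top","side"):
    c=bot.read_camera(n)["img"][:,:,::-1];cv2.imwrite(f"pics/ov_{n}.png",c)
E
```

```text
21.775 [ 0.4633 -0.2686  0.2549] [-0.29  0.59  1.49 -0.54  2.05  1.04] [-0.63110896  0.29407704 -3.53434618] (array([ 0.47282013, -0.26480487,  0.24645699]), array([-0.0033067 , -0.01142711,  0.99992924]))
[-0.03, -0.89, 0.39, -0.01, 0.03, 0.01, 0, -0.03, -0.88, 0.4, -0.02, 0.02, 0.02, 0, -0.04, -0.89, 0.39, -0.01, 0.03, 0.01, 0, -0.04, -0.89, 0.39, -0.02, 0.02, 0.02, 0]
4 rows; end [ 0.4659 -0.2636  0.1385] err mm [-0.1  0.1 -0. ] rot err deg 0.02
[0, -0.71, 0.34, 0, 0, 0, 0, -0.01, -0.7, 0.33, 0, 0, 0, 0]
2 rows; end [ 0.466  -0.2636  0.0917] err mm [-0.   0.1  0.2] rot err deg 0.02
```

View pics/ov_side.png

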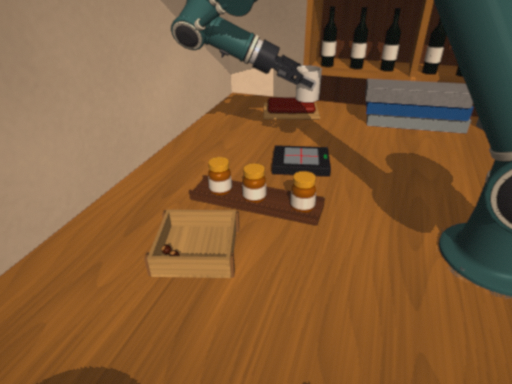

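View pics/ov_top.png

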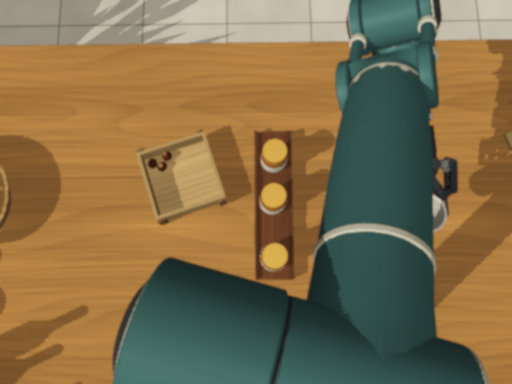

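Emit:
arm_command(
  steps=[-0.05,-0.9,0.4,0,0.05,0,0,-0.05,-0.9,0.4,0,0,0,0,-0.05,-0.9,0.4,0,0.05,0,0,0,-0.85,0.4,-0.05,0,0.05,0,0,0,0,0,0,0,0],
)

```text
time: 22.5
tool_pos: [0.465, -0.2602, 0.1359]
tcp_rot: [1.674, -1.289, -0.813]
wrist_force: [0.6, 0.0, -2.1]
width: 0.746
```

```bash
python3 - <<'E'
from w import *
p,R,s=now();C,a=cup(p,R);print(s["time"],p.round(4),s["q"].round(2),s["wrist_force"],C,a)
c=bot.read_camera("side");im=c["img"]
print("rim",proj(c,C+.04*a),"center",proj(c,C),"foot",proj(c,C-.04*a),"win",proj(c,[*WIN,.03]))
i=cv2.resize(im[80:200,230:380,::-1],None,fx=5,fy=5,interpolation=cv2.INTER_CUBIC);cv2.imwrite("pics/lo_side.png",i)
E
```

```text
22.5 [ 0.465  -0.2602  0.1359] [-0.27  0.72  1.53 -0.51  1.91  1.14] [ 0.55510806  0.02327037 -2.06155886] [ 0.47443053 -0.25635332  0.1273909 ] [ 0.00426777 -0.00268447  0.99998729]
rim [303.83238932 112.31763478] center [303.0078986  125.72867109] foot [302.21795574 138.57775738] win [300.95895432 155.45053459]
```

View pics/lo_side.png

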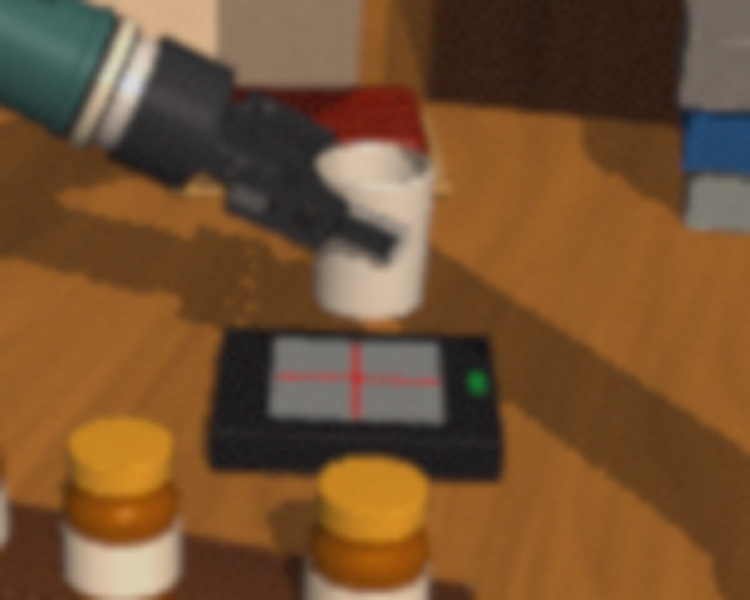

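```bash
python3 - <<'E'
from w import *
p,R,s=now()
C,a=cup(p,R)
p,R=plan(p,R,p+np.array([.003,-.0036,-.0434]),R,0,4)
E
```

```text
[0.03, -0.33, 0.14, 0, 0, 0, 0, 0.04, -0.34, 0.14, 0, 0, 0, 0, 0.03, -0.33, 0.14, 0, 0, 0, 0, 0.03, -0.34, 0.14, 0, 0, 0, 0]
4 rows; end [ 0.4688 -0.2641  0.0943] err mm [ 0.1  0.1 -0.1] rot err deg 0.0
```

```bash
python3 - <<'E'
from w import *
for i in range(5):
    s=bot.read_state();print(s["time"],s["tool_pos"].round(4),s["joint_vel"].round(3));bot.read_camera("side")
E
```

```text
22.55 [ 0.4658 -0.2606  0.1378] [-0.004 -0.039 -0.032 -0.009  0.015 -0.001]
22.6 [ 0.4664 -0.261   0.139 ] [-0.005 -0.03  -0.021  0.     0.002  0.001]
22.65 [ 0.4669 -0.2612  0.1398] [-0.004 -0.02  -0.011  0.002 -0.003  0.003]
22.7 [ 0.4671 -0.2613  0.1402] [-0.002 -0.012 -0.     0.001 -0.004  0.001]
22.75 [ 0.4672 -0.2613  0.1404] [ 0.001 -0.008  0.    -0.001 -0.003 -0.   ]
```

```bash
cat > mc.py <<'E'
from w import *
def meas(nm):
    p,R,s=now();C,a=cup(p,R);c=bot.read_camera("side");im=c["img"]
    print(s["time"],"tcp",p.round(4),"F",s["wrist_force"].round(1),"cup",C.round(4),a.round(4),"width",round(s["width"],3))
    f=lambda q:np.round((np.array(q)-[230,80])*5,0)
    print("pred rim",f(proj(c,C+.04*a)),"foot",f(proj(c,C-.04*a)),"win",f(proj(c,[*WIN,.03])))
    # predicted silhouette: project rim and foot circles
    th=np.linspace(0,6.28,60);
    for z,r,l in((.04,.033,"rim"),(-.04,.031,"foot")):
        P=np.array([f(proj(c,C+a*z+np.array([np.cos(t),np.sin(t),0])*r)) for t in th]);print(l,"pred L,R,T,B",P[:,0].min(),P[:,0].max(),P[:,1].min(),P[:,1].max())
    i=cv2.resize(im[80:200,230:380,::-1],None,fx=5,fy=5,interpolation=cv2.INTER_CUBIC);cv2.imwrite(nm,i)
    g=cv2.cvtColor(i,cv2.COLOR_BGR2HSV);m=((g[...,1]<75)&(g[...,2]>120)).astype(np.uint8)
    for row in range(150,390,15):
        x=np.flatnonzero(m[row,280:460]);print(row,(x.min()+280,x.max()+280) if len(x) else None,end="; ")
E
python3 -c "
from mc import *
meas('pics/lo2.png')"
```

```text
22.8 tcp [ 0.4672 -0.2612  0.1404] F [-0.3 -1.2 -1.9] cup [ 0.4767 -0.2575  0.1319] [-4.4e-03  3.0e-04  1.0e+00] width 0.745
pred rim [367. 153.] foot [358. 284.] win [355. 377.]
rim pred L,R,T,B 307.0 426.0 132.0 175.0
foot pred L,R,T,B 304.0 411.0 262.0 307.0
150 (np.int64(315), np.int64(410)); 165 (np.int64(319), np.int64(429)); 180 (np.int64(333), np.int64(427)); 195 (np.int64(348), np.int64(425)); 210 (np.int64(363), np.int64(423)); 225 (np.int64(394), np.int64(421)); 240 (np.int64(392), np.int64(420)); 255 (np.int64(318), np.int64(421)); 270 (np.int64(317), np.int64(417)); 285 (np.int64(317), np.int64(416)); 300 (np.int64(326), np.int64(407)); 315 None; 330 None; 345 (np.int64(362), np.int64(362)); 360 (np.int64(343), np.int64(415)); 375 (np.int64(370), np.int64(434));
```

View pics/lo2.png

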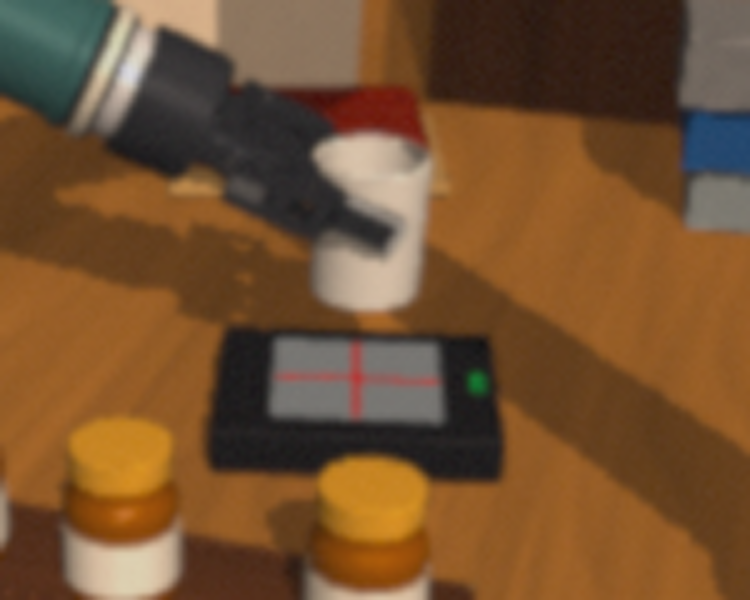

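```bash
python3 - <<'E'
from w import *
p,R,s=now()
plan(p,R,p+np.array([.0013,-.0025,-.049]),R,0,8)
E
```

```text
[0.01, -0.19, 0.09, 0, 0, 0, 0, 0.01, -0.18, 0.08, 0, 0, 0, 0, 0.01, -0.19, 0.09, 0, 0, 0, 0, 0.01, -0.18, 0.09, 0, 0, 0, 0, 0.01, -0.19, 0.08, 0, 0, 0, 0, 0.01, -0.18, 0.09, 0, 0, 0, 0, 0.01, -0.19, 0.08, 0, 0, 0, 0, 0.01, -0.18, 0.09, 0, 0, 0, 0]
8 rows; end [ 0.4684 -0.2638  0.0914] err mm [ 0.  -0.1  0. ] rot err deg 0.0
```

Emit:
arm_command(
  steps=[0,-0.2,0.1,0,0,0,0,0,-0.2,0.1,0,0,0,0,0,-0.2,0.1,0,0,0,0,0,-0.2,0.1,0,0,0,0,0,-0.2,0.1,0,0,0,0,0.05,-0.2,0.1,0,0,0,0,0,0,0,0,0,0,0,0,0,0,0,0,0,0,0,0,0,0,0,0,0,0,0,0,0,0,0,0],
)

```text
time: 24.1
tool_pos: [0.4664, -0.2628, 0.0992]
tcp_rot: [1.676, -1.295, -0.806]
wrist_force: [0.1, -0.3, -1.7]
width: 0.75
```

```bash
python3 -c "
from mc import *
meas('pics/lo3.png')
p,R,s=now();C,a=cup(p,R)
print(R.inv().apply((np.array([WIN[0]+.0025,WIN[1],.083])-C)/.03).round(3))"
```

```text
24.1 tcp [ 0.4664 -0.2628  0.0992] F [ 0.1 -0.3 -1.7] cup [ 0.4759 -0.259   0.0907] [-2.6e-03 -4.0e-04  1.0e+00] width 0.75
pred rim [364. 221.] foot [356. 347.] win [355. 377.]
rim pred L,R,T,B 306.0 422.0 199.0 245.0
foot pred L,R,T,B 303.0 408.0 324.0 371.0
150 None; 165 None; 180 None; 195 None; 210 (np.int64(323), np.int64(401)); 225 (np.int64(313), np.int64(423)); 240 (np.int64(321), np.int64(424)); 255 (np.int64(337), np.int64(424)); 270 (np.int64(347), np.int64(421)); 285 (np.int64(376), np.int64(421)); 300 (np.int64(393), np.int64(418)); 315 (np.int64(319), np.int64(416)); 330 (np.int64(317), np.int64(416)); 345 (np.int64(316), np.int64(416)); 360 (np.int64(314), np.int64(418)); 375 (np.int64(318), np.int64(434)); [ 0.047 -0.255  0.058]
```

View pics/lo3.png

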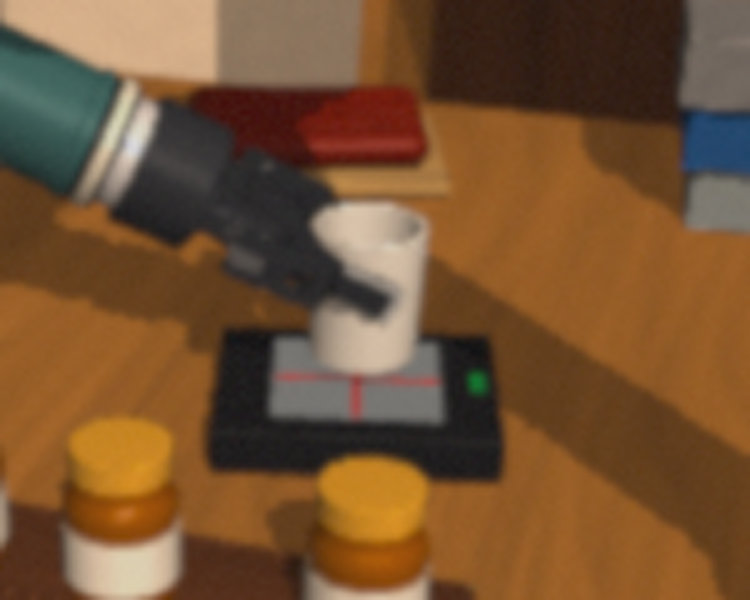

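Emit:
arm_command(
  steps=[0,-0.1,0,0,0,0,0,0.05,-0.1,0.05,0,0,0,0,0,-0.05,0,0,0,0,0,0,0,0,0,0,0,0,0,0,0,0,0,0,0,0,0,0,0,0,0,0,0,0,0,0,0,0,0,0,0,0,0,0,0,0],
)

```text
time: 25.15
tool_pos: [0.4685, -0.2638, 0.0916]
tcp_rot: [1.675, -1.295, -0.807]
wrist_force: [0.5, 0.3, -1.7]
width: 0.745
```

```bash
python3 -c "
from mc import *
meas('pics/lo4.png')
c=bot.read_camera('top')['img'][:,:,::-1];cv2.imwrite('pics/end_t.png',c)
s=bot.read_state();print(s['time'],s['tool_pos'],s['joint_vel'].round(3))"
```

```text
25.15 tcp [ 0.4685 -0.2638  0.0916] F [ 0.5  0.3 -1.7] cup [ 0.478  -0.26    0.0831] [-2.1e-03 -6.0e-04  1.0e+00] width 0.745
pred rim [360. 232.] foot [352. 357.] win [355. 377.]
rim pred L,R,T,B 302.0 418.0 210.0 256.0
foot pred L,R,T,B 300.0 404.0 334.0 382.0
150 None; 165 None; 180 None; 195 None; 210 None; 225 (np.int64(313), np.int64(406)); 240 (np.int64(310), np.int64(419)); 255 (np.int64(320), np.int64(420)); 270 (np.int64(337), np.int64(420)); 285 (np.int64(347), np.int64(416)); 300 (np.int64(378), np.int64(416)); 315 (np.int64(387), np.int64(415)); 330 (np.int64(314), np.int64(413)); 345 (np.int64(312), np.int64(413)); 360 (np.int64(311), np.int64(425)); 375 (np.int64(308), np.int64(434)); 25.25 [ 0.46850291 -0.26378932  0.09154554] [-0.     0.     0.001  0.     0.001 -0.001]
```

View pics/lo4.png

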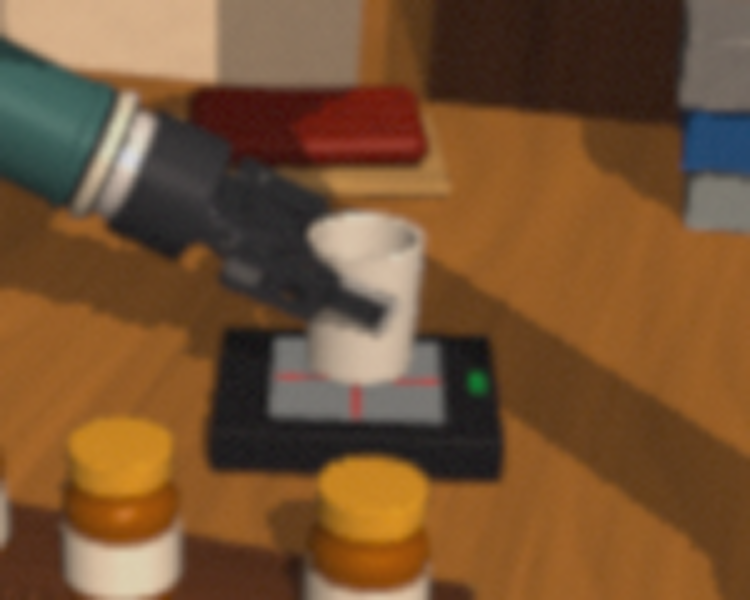

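View pics/end_t.png

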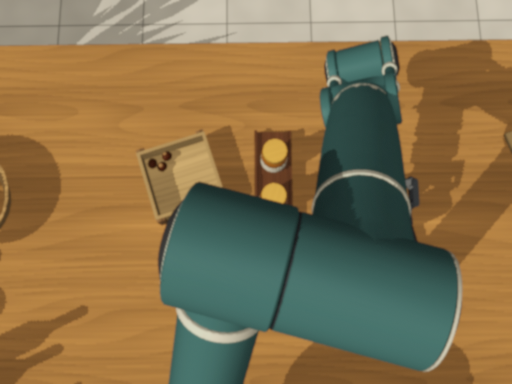

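```bash
python3 -c "
from w import *
print(bot.finish_job());s=bot.read_state();print(s['time'],s['tool_pos'],s['wrist_force'],s['width'])"
```

```text
the job is handed in; nothing more can be done
None
the job is handed in; nothing more can be done
```

The beaker is emptied into the crate and held upright over the scanner's crosshair, and I've handed the job in. `finish_job` gives no verdict, so the checks below are my own.

I gripped the beaker from the side and tipped it to about 130 degrees over the crate. I then turned it upright and carried it about 12 cm above the jar lids to the window. The run took about 25 s of the 61 s.

**Last checks**
- **Chestnuts:** all three are visible inside the crate in the last top view, at about pixel (160,160).
- **Jars:** all three look unmoved in the last views that show them. In the final pose the arm hides one jar and part of another from the top camera, and the close-up from the side camera shows only two.
- **Beaker position:** it is held still at a finger opening of 0.745. Its axis is about 1 mm from the crosshair in the side view, and its foot is about 13 mm above the glass by arm position. The side view agrees on the height to within about 1–2 mm.
- **Scanner:** the force reading did not change during the final lowering, so there was no sign of contact.

**Disagreements**
- **Tilt:** the side view suggests the beaker leans about 1.5 degrees in the grip, while the arm pose says upright. The limit is 7 degrees.
- **Sideways offset:** the side view put the beaker about 3 mm from where the arm pose said, so I shifted it to match the picture. The top camera was blocked and could not confirm this.

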